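# Unload the ferrite core test bar

## Task

The cores on the test bar have been measured and the bar must be stripped: clear the leftover cardboard packing blocks out of the grey tray into the black waste bin, take the mallet and drive the red lock pin at the bar's end fully home with it (not with the gripper), then slide the orange stop collar off the bar into the yellow dish and every ferrite core off it into the tray. The mallet must finish lying or standing on its black rubber mat, the pin must stay home, and the other things on the desk must be left where they are.

Things in the scene. Friction and masses are not known exactly. Their poses are not given: they have to be found in the camera images.
- stand: Fixed stand: dark steel base 110 x 100 mm, blue post 44 x 40 mm (152 mm tall) and a horizontal round aluminium bar, 18 mm in diameter, that leaves the post along the stand's own -y direction, its axis 130 mm above the desk and 0 mm off in x; the bar's free end is 233 mm from the origin. Origin: on the desk below the post's axis; z up. The stand's place and yaw vary
- bar_end (a point): Centre of the bar's free end face, on the bar's axis; same axes as the stand (-y points outward off the bar)
- bar_root (a point): Point on the bar's axis where the bar meets the post's face (215 mm from bar_end)
- pin (a joint): Travel of the red lock pin, m: 0 = fully up (its top 16 mm above the bar's top, so nothing threaded can pass), 0.015 = fully home (top 1 mm above the bar's top). It needs about 6 N to start and 8.5 N to reach home, and friction holds it where it is left. It counts as home above 0.0125
- pin_top (a point): Centre of the top face of the red pin, 10 mm in diameter, upright through the bar 15 mm from its free end; moves down with the pin
- collar: Orange plastic stop collar: ring 42 mm outside, 26 mm bore, 20 mm wide. Origin at its centre, its own y axis is the bore's axis. It hangs on the bar between the cores and the pin, its bore's top resting on the bar, so its centre is 4 mm below the bar's axis; lift it 3 to 4 mm (bore then centred on the bar) to slide it over the driven pin. 50 g
- core1: Ferrite core (dark grey): ring 42 mm outside, 26 mm bore, 24 mm wide, 95 g. Origin at its centre, its own y axis is the bore's axis. It hangs on the bar like the collar, between the post and the collar; a neighbour may be 1 to 7 mm away or more. May be absent
- core2: Ferrite core (dark grey): ring 42 mm outside, 26 mm bore, 24 mm wide, 95 g. Origin at its centre, its own y axis is the bore's axis. It hangs on the bar like the collar, between the post and the collar; a neighbour may be 1 to 7 mm away or more. May be absent
- core3: Ferrite core (green coated): ring 42 mm outside, 26 mm bore, 24 mm wide, 95 g. Origin at its centre, its own y axis is the bore's axis. It hangs on the bar like the collar, between the post and the collar; a neighbour may be 1 to 7 mm away or more. May be absent
- core4: Ferrite core (green coated): ring 42 mm outside, 26 mm bore, 24 mm wide, 95 g. Origin at its centre, its own y axis is the bore's axis. It hangs on the bar like the collar, between the post and the collar; a neighbour may be 1 to 7 mm away or more. May be absent
- mallet: Stubby mallet, 0.2 to 0.4 kg, standing on its striking face. Head: black/yellow cylinder, 36 mm across, 66 mm tall along own z. Origin: centre of that lower face. Wooden handle, 22 mm wide (own x), 20 mm tall, centred 40 mm above the face, runs along own -y to 125 mm from the head's axis. Weight mostly in the head: grip about 45 mm from its axis. If knocked it may topple; its side can strike
- mat: Black rubber mat 120 (x) x 190 (y) x 3 mm flat on the desk, the mallet's place. Origin: centre of its underside
- dish: Yellow open square box for the collar, 135 x 135 mm outside, 32 mm tall, walls and floor 5 mm, fixed. Origin: centre of its underside
- tray: Grey open tray for the cores, 130 (x) x 200 (y) mm outside, 36 mm tall, walls and floor 5 mm, fixed. Origin: centre of its underside
- bin: Black open waste bin, 130 x 130 mm outside, 90 mm tall, walls 4 mm, fixed on the desk. Origin: centre of its underside
- block1: Leftover cardboard packing block, 36 x 36 x 28 mm tall, 30 g, brown with a pale band, lying on the tray's floor. Origin: centre of its underside. May be absent
- block2: Leftover cardboard packing block, 36 x 36 x 28 mm tall, 30 g, brown with a pale band, lying on the tray's floor. Origin: centre of its underside. May be absent
- tape: Bystander: blue tape roll, 72 mm across, 22 mm tall, on the desk below the bar. Origin: centre of underside
- driver: Bystander: red screwdriver lying behind the work. Origin: under its middle
- adapter1: Bystander: brass coaxial adapter, 32 mm across, 44 mm tall, standing among the task's things. Origin: centre of underside
- adapter2: Bystander: steel adapter, 30 mm across, 38 mm tall, behind the work. Origin: centre of underside
- mug: Bystander: white mug, 82 mm across, 90 mm tall, to the right. Origin: centre of underside
- jar: Bystander: white jar, 60 mm across, 70 mm tall, behind the work. Origin: centre of underside

How it is judged:
By the outcome, as a careful person would: the job done as asked, in the order asked, and still so for the second after the job is handed in, with the robot touching nothing.
Of core1, core2, core3, core4 only 2 to 4 are there at a start; the rules pass over those that are not, and their reading is None.
Of block1, block2 only 1 to 2 are there at a start; the rules pass over those that are not, and their reading is None.
At some moment in a run one of mallet may be knocked a few centimetres aside while the robot is not near it.
Once in a run the grip may slacken for a moment while it holds something.
It also fails if it takes over 210 s, if anything falls off the work surface, if the arm or the gripper's body presses on something with over 40 N, if the wrist force passes 120 N, or if a joint passes its speed limit or range.

## Robot

A 6-joint arm with a two-finger parallel gripper is mounted at the origin on the work surface. World frame = base frame: x ahead of the robot, y to its left, z up, the work surface at z = 0. Lengths are in m, angles in rad, forces in N, time in s.
With the tool pointing down it reaches from about 0.275 to 0.85 m from the base axis. Payload 19 kg.
Tool frame: the origin (TCP) lies at the very end of the fingers, on their centre line; the grasp point (between the pads) lies 19 mm behind it; z points along the fingers, y is the direction in which the jaws open and shut (so a half turn about z gives the same grasp; the last joint's range is limited). The gripper opens to 85 mm and grips with 20 to 120 N. Pads are 22 mm wide; open, the fingers measure 114 mm over their backs; the gripper's body (76 mm by 85 mm) begins 54 mm behind the grasp point. The pads swing forward as they close: fully open they stand 13 mm farther back than shut.
Start: joints at [-1.394, 0.15, 1.437, -0, 1.554, -0.134], TCP at [0.176, -0.547, 0.231] pointing down, gripper open.
Joint ranges: [-2.8, 2.8], [-0.68, 2.1], [0.12, 2.68], [-1.39, 4.53], [0.16, 2.79], [-2.81, 2.81]. Speed limits (rad/s): [1.89, 1.89, 2.22, 3.01, 3.01, 3.01].

## Interface

Orientations are given as a rotation vector (axis times angle).
In Python, from plant import robot gives the robot as it stands. The module is installed in compiled form; this text tells all that it offers.
- The arm moves only by the tool play_rows, never from a script. Its arguments are lists of equal length, an entry for each row: "dr": the turn, a rotation vector about the world's x, y, z in degrees, a list of three; "slide": the shift along the world's x, y, z in m, a list of three; "claw": the opening in per cent of the stroke, from 0 (shut) to 100 (fully open). A call has exactly 10 rows; each row shifts and turns the commanded pose from where the row before left it; what a row does not reach is not made up. A row lasts 1/12 s, in which the tool goes at most 41.7 mm and 7.16 degrees, less where a joint would pass 70% of its speed; a pose out of reach is approached as far as the arm can. A call is refused whole if a number of a shift passes 0.0417 or a number of a turn 7.16, either way. A call with a gripper value outside its range is refused whole. The fingers move at their own pace and stop on an object; "grip_force" is the grip in N (left out, the last holds). Time passes only in rows, so rows that do not move let the fingers close, or fill a call up. It gives the time, the measured TCP pose, the force and the opening at its end, in the units of the state.
- robot.observe(): the state, without advancing time (a new reading comes with each control period).
- robot.get_image(name): name is "scene" or "top" or "wrist"; returns a dict with "pixels" (400x640x3 uint8, red, green, blue), "depth" (400x640 float32, m along the optical axis (not along the pixel's ray), 0 where there is no reading), "fx", "fy", "cx", "cy" (pixels), "k1" (the pictures are not rectified: a ray, as slopes to the right and down, at radius r is drawn at 1 + k1 r^2 times it, then the intrinsics apply), "view" (4x4, takes a point from world to camera coordinates). Camera axes: x right, y down, z forward; pixel columns grow to the right and rows downward; lengths in m; the calibration is good to about 2 mm. A picture is of the moment at which its call begins.
- robot.close_job(): hands the job in, once; it reports no verdict.
The state is a dict: "t": time; "joint_pos": joint angles; "joint_velocities": joint speeds; "joint_efforts": joint torques, N m; "position": TCP position; "tool_rot": TCP orientation; "force": force on the tool from outside, world axes, zero at the start; "torque": the same for the moment, N m; "width": finger opening in m.
Only numpy, scipy, OpenCV 4.12 (cv2) and the standard library are available. Lean on these libraries where they do the work, as an engineer would, in place of code of your own. Each camera call takes 0.05 s, during which the arm holds its last target.

## Working session

There is one attempt and no reset: what is moved stays moved. The work goes in short steps, Python scripts to look and compute and a tool call to move; the robot and the scene stay as the last step left them, time stands still between calls to the robot, and variables do not carry over. Pictures are saved under pics/ and viewed, and the job is handed in when it is done.

Besides the shell and the picture viewer there is one more tool, called after "Emit:" by a JSON object that holds its "op" and its "data". play_rows: Moves the arm, as the interface text tells. Its arguments: {"type":"object","properties":{"dr":{"type":"array"},"slide":{"type":"array"},"claw":{"type":"array"},"grip_force":{"type":"number"}},"required":["dr","slide","claw"]}

```bash
ls; mkdir -p pics; cat > h.py <<'E'
import numpy as np, cv2
from plant import robot
def snap(name,fn=None):
    im=robot.get_image(name)
    if fn: cv2.imwrite('pics/'+fn,cv2.cvtColor(im['pixels'],cv2.COLOR_RGB2BGR))
    return im
def cloud(im):
    h,w=im['depth'].shape
    u,v=np.meshgrid(np.arange(w),np.arange(h))
    xd=(u-im['cx'])/im['fx']; yd=(v-im['cy'])/im['fy']
    x,y=xd.copy(),yd.copy()
    for _ in range(10):
        s=1+im['k1']*(x*x+y*y); x=xd/s; y=yd/s
    d=im['depth']; P=np.stack([x*d,y*d,d],-1)
    V=np.array(im['view']); R=V[:3,:3]; t=V[:3,3]
    W=(P-t)@R
    W[d==0]=np.nan
    return W
def proj(im,p):
    V=np.array(im['view']); c=V[:3,:3]@np.array(p)+V[:3,3]
    x,y=c[0]/c[2],c[1]/c[2]; s=1+im['k1']*(x*x+y*y)
    return np.array([im['fx']*x*s+im['cx'],im['fy']*y*s+im['cy']])
E
python3 - <<'E'
from h import *
print(robot.observe())
for n in ['scene','top','wrist']:
    im=snap(n,n+'0.png'); print(n,im['fx'],im['cx'],im['k1'],np.round(np.array(im['view']),3).tolist())
    np.savez('im_%s0.npz'%n,**im)
E
```

```text
pics
{'t': 0.0, 'joint_pos': array([-1.39401609e+00,  1.50999507e-01,  1.43804108e+00, -9.43393433e-06,
        1.55379972e+00, -1.33971299e-01]), 'joint_velocities': array([-0.00078061, -0.00055233, -0.00025151, -0.00078096, -0.00063242,
        0.00103184]), 'joint_efforts': array([ 7.49855426e-04, -7.13054752e+01, -5.70870924e+01, -1.06535203e-04,
        8.73367768e-03, -4.00830004e-06]), 'position': array([ 0.17576953, -0.54721206,  0.23066277]), 'tool_rot': array([-3.10251512e+00, -4.85972964e-01,  5.67359733e-05]), 'force': array([ 0.14708833, -0.9503434 ,  0.16791661]), 'torque': array([-0.06105536, -0.01928909, -0.07399209]), 'width': 0.08524564395601854}
scene 392.65049702693693 319.12517453986055 -0.03040067271909657 [[-0.402, 0.916, 0.004, 0.285], [0.694, 0.308, -0.651, -0.325], [-0.598, -0.259, -0.759, 1.427], [0.0, 0.0, 0.0, 1.0]]
top 439.1150104120044 323.8262864810855 -0.032861508682658955 [[-0.017, -1.0, -0.003, -0.072], [-0.983, 0.017, -0.183, 0.626], [0.183, -0.0, -0.983, 1.252], [0.0, 0.0, 0.0, 1.0]]
wrist 320.3272444105291 325.44927592737116 0.004529559284389037 [[0.306, -0.952, 0.0, -0.575], [-0.914, -0.294, 0.281, -0.037], [-0.267, -0.086, -0.96, 0.378], [0.0, 0.0, 0.0, 1.0]]
```

View pics/scene0.png

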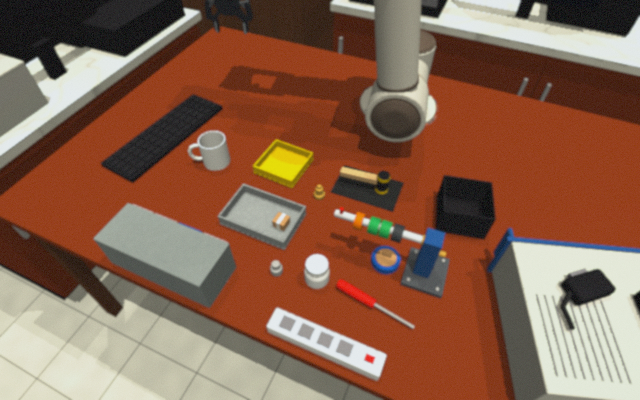

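View pics/top0.png

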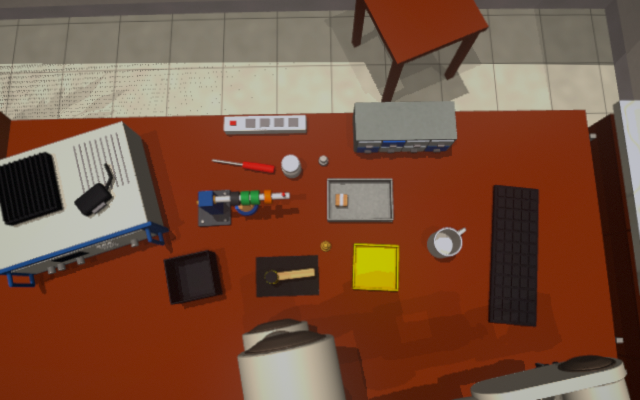

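View pics/wrist0.png

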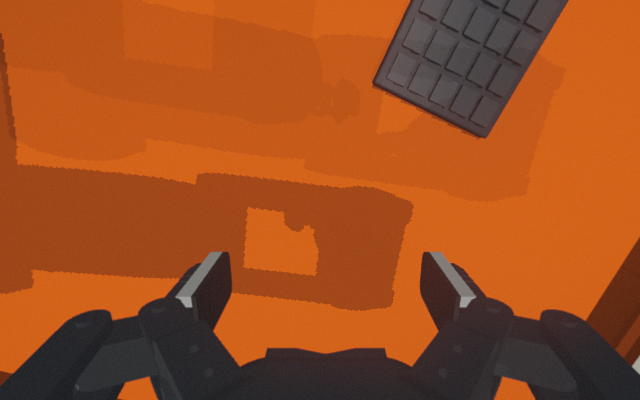

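```bash
python3 - <<'E'
from h import *
im=dict(np.load('im_top0.npz'));W=cloud(im)
c=cv2.cvtColor(im['pixels'],cv2.COLOR_RGB2BGR)[140:310,160:480]
cv2.imwrite('pics/topc.png',cv2.resize(c,(800,425),interpolation=cv2.INTER_CUBIC))
im2=dict(np.load('im_scene0.npz'));W2=cloud(im2)
c=cv2.cvtColor(im2['pixels'],cv2.COLOR_RGB2BGR)[130:300,210:510]
cv2.imwrite('pics/scenec.png',cv2.resize(c,(800,453),interpolation=cv2.INTER_CUBIC))
for n,u,v in [('post',207,198),('bar',228,198),('g1',244,198),('g2',253,198),('col',267,197),('bar',277,196),('pin',288,196),('blk',342,200),('adapt1',325,246),('mallet head',271,278),('handle',300,273),('floor tray',370,205),('dish',376,267),('bin',193,277)]:
    print(n,u,v,np.round(W[v,u],4))
E
```

```text
post 207 198 [0.6399 0.2431 0.1488]
bar 228 198 [0.6416 0.1871 0.1363]
g1 244 198 [0.6385 0.1399 0.1472]
g2 253 198 [0.6389 0.1154 0.143 ]
col 267 197 [0.64   0.0755 0.1482]
bar 277 196 [0.6444 0.0486 0.1388]
pin 288 196 [0.6436 0.0176 0.1397]
blk 342 200 [ 0.652  -0.1383  0.0288]
adapt1 325 246 [ 0.5102 -0.0839  0.0485]
mallet head 271 278 [0.4187 0.0726 0.0713]
handle 300 273 [ 0.4322 -0.0098  0.0543]
floor tray 370 205 [ 0.6391 -0.2257  0.0073]
dish 376 267 [ 0.4481 -0.2373  0.0055]
bin 193 277 [0.4269 0.3178 0.0034]
```

View pics/topc.png

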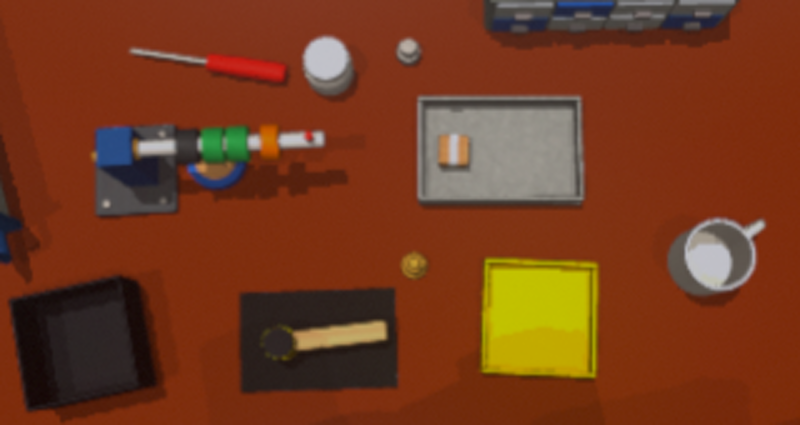

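View pics/scenec.png

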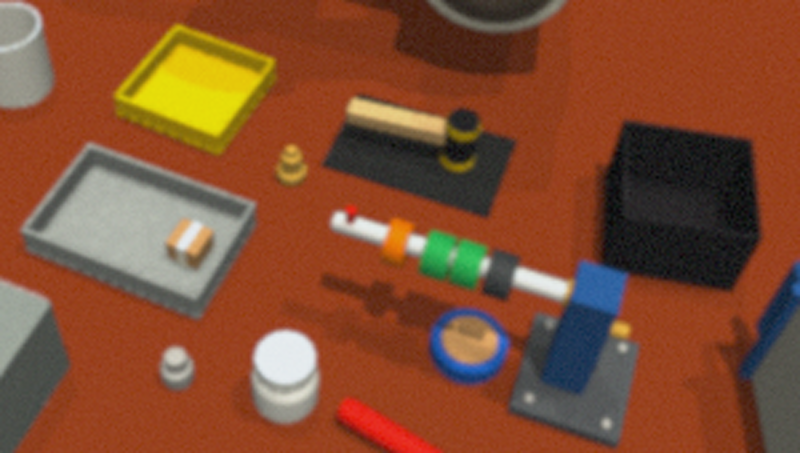

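```bash
python3 - <<'E'
from h import *
R=cv2.Rodrigues(robot.observe()['tool_rot'])[0]; print('tool axes',np.round(R,3).tolist())
for n in ['top','scene']:
    im=dict(np.load(f'im_{n}0.npz'));W=cloud(im);px=im['pixels'].astype(int)
    hsv=cv2.cvtColor(im['pixels'],cv2.COLOR_RGB2HSV).astype(int)
    X,Y,Z=W[...,0],W[...,1],W[...,2]
    roi=(abs(X-0.64)<0.05)&(Y>-0.02)&(Y<0.21)&(Z>0.10)
    H,S,V=hsv[...,0],hsv[...,1],hsv[...,2]
    def rep(name,m):
        p=W[m]; 
        if len(p)<4: print(n,name,len(p));return
        print(n,name,len(p),'med',np.round(np.median(p,0),4),'lo',np.round(np.percentile(p,3,axis=0),4),'hi',np.round(np.percentile(p,97,axis=0),4))
    rep('green',roi&(H>45)&(H<80)&(S>100))
    rep('orange',roi&(H>8)&(H<22)&(S>150)&(V>120))
    rep('red',roi&((H<5)|(H>175))&(S>150)&(Z>.13)&(V>90))
    rep('dark',roi&(V<80)&(S<90))
    bar=roi&(S<60)&(V>130)
    rep('bar',bar)
    p=W[bar]; k=np.polyfit(p[:,1],p[:,0],1); print('bar fit x=',k,'deg',np.degrees(np.arctan(k[0])))
    rep('yellow dish',(H>24)&(H<34)&(S>150)&(X>.35)&(X<.55)&(Y<-.12)&(Z>0.022)&(Z<.05))
    rep('tray rim',(S<60)&(Y<-.07)&(Y>-.36)&(X>.53)&(X<.77)&(Z>.028)&(Z<.045))
    rep('bin rim',(Y>.2)&(Y<.42)&(X>.3)&(X<.55)&(Z>.075)&(Z<.1))
    b=(H>5)&(H<25)&(Y<-.1)&(Y>-.2)&(X>.6)&(X<.7)&(Z>.02); rep('block',b)
    w=(abs(X-.42)<.06)&(Y<.14)&(Y>-.1)&(Z>.045)&(Z<.062)&(H>8)&(H<28)&(Y<.045); rep('handle',w)
    p=W[w]; k=np.polyfit(p[:,1],p[:,0],1);print('handle',k)
    rep('head top',(abs(X-.42)<.06)&(Y<.14)&(Y>0)&(Z>.063))
    rep('adapter',(abs(X-.51)<.04)&(abs(Y+.084)<.04)&(Z>.015)&(Z<.07))
    rep('mat',(V<60)&(abs(X-.42)<.1)&(abs(Y-.03)<.15)&(Z<.012))
E
```

```text
tool axes [[0.952, 0.306, -0.0], [0.306, -0.952, 0.001], [0.0, -0.001, -1.0]]
top green 237 med [0.64   0.1279 0.1427] lo [0.6242 0.1018 0.1295] hi [0.6603 0.1493 0.149 ]
top orange 93 med [0.6431 0.0755 0.1427] lo [0.6274 0.0675 0.1303] hi [0.6625 0.0848 0.1498]
top red 8 med [0.6468 0.0305 0.1527] lo [0.6442 0.0276 0.1487] hi [0.6497 0.033  0.1568]
top dark 118 med [0.6383 0.1681 0.1427] lo [0.624  0.1577 0.1252] hi [0.6579 0.181  0.1481]
top bar 171 med [0.6431 0.0909 0.1373] lo [0.6337 0.0208 0.1326] hi [0.6536 0.207  0.1429]
bar fit x= [-0.03344908  0.64694845] deg -1.9157768145266216
top yellow dish 263 med [ 0.4549 -0.2469  0.0306] lo [ 0.3789 -0.3012  0.0244] hi [ 0.5162 -0.1649  0.0357]
top tray rim 429 med [ 0.6482 -0.1759  0.0345] lo [ 0.5875 -0.2894  0.0297] hi [ 0.7165 -0.0921  0.0398]
top bin rim 423 med [0.4321 0.3174 0.0876] lo [0.3553 0.231  0.0757] hi [0.5222 0.4017 0.0939]
top block 124 med [ 0.6515 -0.1321  0.0323] lo [ 0.6349 -0.1506  0.0244] hi [ 0.6702 -0.1168  0.0378]
top handle 245 med [ 0.4296 -0.0036  0.0522] lo [ 0.4183 -0.0448  0.0476] hi [0.4425 0.0419 0
[... 1026 characters left out ...]
 [ 0.5915 -0.2899  0.0284] hi [ 0.7203 -0.0918  0.0377]
scene bin rim 724 med [0.4419 0.3112 0.0856] lo [0.3557 0.2329 0.0759] hi [0.5313 0.4005 0.0918]
scene block 163 med [ 0.658  -0.1303  0.032 ] lo [ 0.6385 -0.1516  0.0206] hi [ 0.673  -0.1166  0.0348]
scene handle 231 med [ 0.4353 -0.0013  0.0519] lo [ 0.4204 -0.046   0.0457] hi [0.4463 0.0428 0.055 ]
handle [-0.09113464  0.43403374]
scene head top 108 med [0.4259 0.0752 0.0685] lo [0.4094 0.0589 0.0638] hi [0.4402 0.0907 0.0716]
scene adapter 67 med [ 0.5216 -0.0821  0.0323] lo [ 0.512  -0.0925  0.0163] hi [ 0.5264 -0.0747  0.045 ]
scene mat 1150 med [0.4498 0.0392 0.0027] lo [ 3.845e-01 -5.150e-02 -1.000e-04] hi [0.4833 0.1199 0.0055]
```

Emit:
{"op": "play_rows", "data": {"dr": [[0, 0, 3.6], [0, 0, 3.6], [0, 0, 3.6], [0, 0, 3.6], [0, 0, 3.6], [0, 0, 3.6], [0, 0, 3.6], [0, 0, 3.6], [0, 0, 3.6], [0, 0, 3.6]], "slide": [[0.024, 0.02, 0], [0.024, 0.02, 0], [0.024, 0.02, 0], [0.024, 0.02, 0], [0.024, 0.02, 0], [0.024, 0.02, 0], [0.024, 0.02, 0], [0.024, 0.02, 0], [0.024, 0.02, 0], [0.024, 0.02, 0]], "claw": [100, 100, 100, 100, 100, 100, 100, 100, 100, 100]}}

```text
t: 0.98
position: [0.4168, -0.3462, 0.2312]
tool_rot: [-2.799, -1.426, 0.0]
force: [0.4, -0.0, -0.6]
width: 0.0854
```

Emit:
{"op": "play_rows", "data": {"dr": [[0, 0, 3.6], [0, 0, 3.6], [0, 0, 3.6], [0, 0, 3.6], [0, 0, 3.6], [0, 0, 3.6], [0, 0, 3.6], [0, 0, 3.6], [0, 0, 3.6], [0, 0, 3.6]], "slide": [[0.024, 0.02, 0], [0.024, 0.02, 0], [0.024, 0.02, 0], [0.024, 0.02, 0], [0.024, 0.02, 0], [0.024, 0.02, 0], [0.024, 0.02, 0], [0.024, 0.02, 0], [0.024, 0.02, 0], [0.022, 0.02, 0]], "claw": [100, 100, 90, 80, 70, 70, 70, 70, 70, 70]}}

```text
t: 1.82
position: [0.6549, -0.1461, 0.2308]
tool_rot: [-2.221, -2.221, 0.0]
force: [0.2, -0.8, 0.4]
width: 0.0598
```

```bash
cat >> h.py <<'E'
def st():
    s=robot.observe(); R=cv2.Rodrigues(s['tool_rot'])[0]
    print('t',round(s['t'],2),'p',np.round(s['position'],4),'ty',np.round(R[:,1],3),'tz',np.round(R[:,2],3),'F',np.round(s['force'],1),'w',round(s['width'],4),'q',np.round(s['joint_pos'],2))
    return s
E
python3 - <<'E'
from h import *
st(); im=snap('wrist','w1.png'); np.savez('im_w1.npz',**im)
print(np.round(-np.array(im['view'])[:3,:3].T@np.array(im['view'])[:3,3],3))
E
```

```text
t 1.82 p [ 0.6549 -0.1461  0.2308] ty [ 1.    -0.    -0.001] tz [-0.001  0.    -1.   ] F [ 0.2 -0.8  0.4] w 0.0598 q [-0.33  0.35  1.19  0.    1.6  -0.33]
[ 0.655 -0.074  0.374]
```

View pics/w1.png

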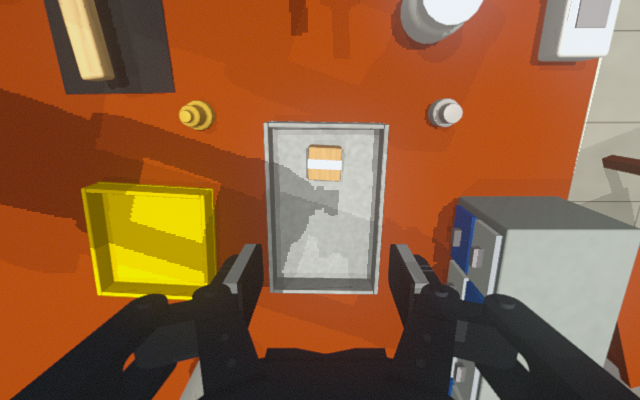

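```bash
python3 - <<'E'
from h import *
im=dict(np.load('im_w1.npz'));W=cloud(im)
hsv=cv2.cvtColor(im['pixels'],cv2.COLOR_RGB2HSV).astype(int);H,S,V=[hsv[...,i] for i in range(3)]
X,Y,Z=[W[...,i] for i in range(3)]
def rep(n,m):
    p=W[m];print(n,len(p),np.round(np.median(p,0),4),np.round(np.percentile(p,2,axis=0),4),np.round(np.percentile(p,98,axis=0),4))
rep('block',(X>.62)&(X<.69)&(Y>-.17)&(Y<-.1)&(Z>.02)&(Z<.045)&(Y<-.105))
rep('rim',(S<60)&(X>.56)&(X<.74)&(Y>-.31)&(Y<-.07)&(Z>.03)&(Z<.045))
rep('dish',(H>24)&(H<34)&(S>150)&(Z>.026)&(Z<.04))
E
```

```text
block 1137 [ 0.6532 -0.1347  0.0335] [ 0.6361 -0.1525  0.027 ] [ 0.6706 -0.1179  0.0351]
rim 3228 [ 0.6543 -0.1629  0.0359] [ 0.5894 -0.291   0.0307] [ 0.7182 -0.0929  0.0378]
dish 1955 [ 0.436  -0.2156  0.032 ] [ 0.3802 -0.3001  0.0266] [ 0.5184 -0.1644  0.0338]
```

Emit:
{"op": "play_rows", "data": {"dr": [[0, 0, 0], [0, 0, 0], [0, 0, 0], [0, 0, 0], [0, 0, 0], [0, 0, 0], [0, 0, 0], [0, 0, 0], [0, 0, 0], [0, 0, 0]], "slide": [[-0.0015, 0.011, -0.02], [0, 0, -0.03], [0, 0, -0.03], [0, 0, -0.03], [0, 0, -0.03], [0, 0, -0.03], [0, 0, -0.02], [0, 0, -0.015], [0, 0, -0.01], [0, 0, -0.003]], "claw": [70, 70, 70, 70, 70, 70, 70, 70, 70, 70]}}

```text
t: 2.7
position: [0.6515, -0.1362, 0.0114]
tool_rot: [-2.224, -2.216, 0.002]
force: [-0.8, 0.3, 0.0]
width: 0.0597
```

Emit:
{"op": "play_rows", "data": {"dr": [[0, 0, 0], [0, 0, 0], [0, 0, 0], [0, 0, 0], [0, 0, 0], [0, 0, 0], [0, 0, 0], [0, 0, 0], [0, 0, 0], [0, 0, 0]], "slide": [[0, 0, 0], [0, 0, 0], [0, 0, 0], [0, 0, 0], [0, 0, 0], [0, 0, 0.01], [0, 0, 0.03], [0, 0, 0.035], [0, 0, 0.04], [0, 0, 0.04]], "claw": [50, 35, 30, 30, 30, 30, 30, 30, 30, 30], "grip_force": 50}}

```text
t: 3.53
position: [0.6518, -0.1363, 0.1707]
tool_rot: [-2.225, -2.218, 0.0]
force: [1.4, -0.3, -0.7]
width: 0.0349
```

Emit:
{"op": "play_rows", "data": {"dr": [[0, 0, 0], [0, 0, 0], [0, 0, 0], [0, 0, 0], [0, 0, 0], [0, 0, 0], [0, 0, 0], [0, 0, 0], [0, 0, 0], [0, 0, 0]], "slide": [[-0.014, 0.03, 0.01], [-0.014, 0.03, 0.01], [-0.014, 0.03, 0.01], [-0.014, 0.03, 0.01], [-0.014, 0.03, 0.01], [-0.014, 0.03, 0.01], [-0.014, 0.03, 0], [-0.014, 0.03, 0], [-0.014, 0.03, 0], [-0.014, 0.03, 0]], "claw": [30, 30, 30, 30, 30, 30, 30, 30, 30, 30]}}

```text
t: 4.37
position: [0.5112, 0.1648, 0.2294]
tool_rot: [2.225, 2.217, 0.001]
force: [0.9, 1.8, -0.9]
width: 0.035
```

Emit:
{"op": "play_rows", "data": {"dr": [[0, 0, 0], [0, 0, 0], [0, 0, 0], [0, 0, 0], [0, 0, 0], [0, 0, 0], [0, 0, 0], [0, 0, 0], [0, 0, 0], [0, 0, 0]], "slide": [[-0.014, 0.03, 0], [-0.014, 0.03, 0], [-0.014, 0.03, 0], [-0.014, 0.03, 0], [-0.013, 0.03, 0], [0, 0.002, -0.03], [0, 0, -0.035], [0, 0, -0.035], [0, 0, -0.035], [0, 0, -0.02]], "claw": [30, 30, 30, 30, 30, 30, 30, 30, 30, 30]}}

```text
t: 5.2
position: [0.442, 0.315, 0.0706]
tool_rot: [-2.224, -2.217, 0.004]
force: [-0.7, 0.3, -0.4]
width: 0.0353
```

```bash
python3 - <<'E'
from h import *
st(); im=snap('wrist','w2.png')
E
```

```text
t 5.2 p [0.442  0.315  0.0706] ty [ 1.    -0.003 -0.003] tz [-0.003 -0.001 -1.   ] F [-0.7  0.3 -0.4] w 0.0353 q [0.48 0.19 1.72 0.   1.23 0.48]
```

View pics/w2.png

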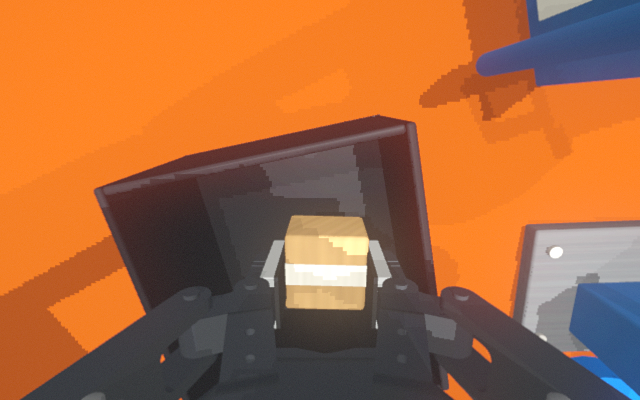

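Emit:
{"op": "play_rows", "data": {"dr": [[0, 0, 0], [0, 0, 0], [0, 0, 0], [0, 0, 0], [0, 0, 0], [0, 0, 0], [0, 0, 0], [0, 0, 0], [0, 0, 0], [0, 0, 0]], "slide": [[-0.006, 0.002, -0.01], [0, 0, -0.01], [0, 0, 0], [0, 0, 0], [0, 0, 0], [0, 0, 0.03], [0, 0, 0.04], [0, 0, 0.04], [0, 0, 0.04], [0, 0, 0.02]], "claw": [30, 30, 45, 60, 60, 60, 60, 60, 60, 60]}}

```text
t: 6.08
position: [0.4382, 0.318, 0.2296]
tool_rot: [2.224, 2.216, 0.01]
force: [0.5, 1.4, 0.4]
width: 0.0511
```

```bash
python3 - <<'E'
from h import *
st(); im=snap('wrist','w3.png');im=snap('top','t3.png');np.savez('im_t3.npz',**im)
W=cloud(im);hsv=cv2.cvtColor(im['pixels'],cv2.COLOR_RGB2HSV).astype(int);H,S,V=[hsv[...,i] for i in range(3)]
X,Y,Z=[W[...,i] for i in range(3)]
w=(abs(X-.42)<.06)&(Y<.045)&(Y>-.1)&(Z>.045)&(Z<.062)&(H>8)&(H<28)
p=W[w];print(len(p),np.polyfit(p[:,1],p[:,0],1),np.median(p,0))
w=(abs(X-.42)<.06)&(Y<.14)&(Y>0)&(Z>.063);print(np.median(W[w],0))
E
```

```text
t 6.08 p [0.4382 0.318  0.2296] ty [ 1.    -0.003  0.006] tz [ 0.006  0.003 -1.   ] F [0.5 1.4 0.4] w 0.0511 q [0.49 0.08 1.52 0.   1.54 0.49]
246 [-0.101016    0.42974333] [ 0.42973739 -0.00236225  0.05253674]
[0.42177054 0.07550119 0.06825501]
```

View pics/w3.png

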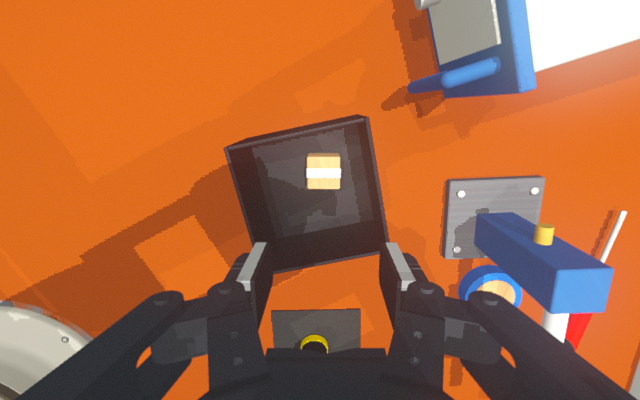

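View pics/t3.png

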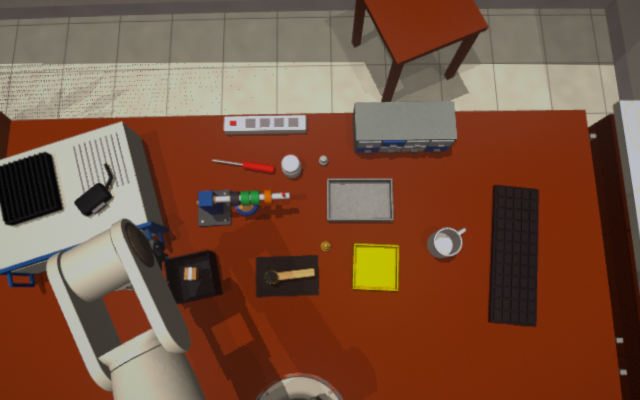

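Emit:
{"op": "play_rows", "data": {"dr": [[0, 0, 0.6], [0, 0, 0.6], [0, 0, 0.6], [0, 0, 0.6], [0, 0, 0.6], [0, 0, 0.6], [0, 0, 0.6], [0, 0, 0.6], [0, 0, 0.6], [0, 0, 0.4]], "slide": [[-0.001, -0.035, 0], [-0.001, -0.035, 0], [-0.001, -0.035, 0], [-0.001, -0.035, 0], [-0.001, -0.035, 0], [-0.001, -0.035, -0.005], [-0.001, -0.035, -0.005], [-0.001, -0.035, -0.01], [-0.001, -0.035, -0.01], [-0.001, -0.035, -0.01]], "claw": [60, 60, 60, 60, 60, 60, 60, 60, 60, 60]}}

```text
t: 7.02
position: [0.4268, -0.0341, 0.1832]
tool_rot: [2.109, 2.327, 0.001]
force: [0.2, 0.5, -0.1]
width: 0.0512
```

```bash
python3 - <<'E'
from h import *
st(); im=snap('wrist','w4.png');np.savez('im_w4.npz',**im)
W=cloud(im);hsv=cv2.cvtColor(im['pixels'],cv2.COLOR_RGB2HSV).astype(int);H,S,V=[hsv[...,i] for i in range(3)]
X,Y,Z=[W[...,i] for i in range(3)]
w=(abs(X-.42)<.06)&(Y<.045)&(Y>-.1)&(Z>.048)&(Z<.06)&(H>8)&(H<30)&(V>120)
p=W[w];print(len(p),np.polyfit(p[:,1],p[:,0],1),np.median(p,0))
for y0 in [-.03,-.01,.01,.03,.045]:
    q=p[abs(p[:,1]-y0)<.004]; 
    if len(q): print(y0,np.percentile(q[:,0],[2,98]),len(q))
w=(abs(X-.42)<.06)&(Y<.14)&(Y>0)&(Z>.063)&(Z<.08);p=W[w];print(len(p),np.median(p,0),np.percentile(p,[2,98],axis=0))
E
```

```text
t 7.02 p [ 0.4268 -0.0341  0.1832] ty [0.995 0.098 0.001] tz [ 0.001 -0.    -1.   ] F [ 0.2  0.5 -0.1] w 0.0512 q [-0.26 -0.14  1.83 -0.    1.45 -0.36]
2851 [-0.09689433  0.43017966] [0.43020717 0.00062988 0.05330582]
-0.03 [0.42260908 0.44373662] 216
-0.01 [0.42068382 0.44151441] 234
0.01 [0.41875997 0.4399557 ] 247
0.03 [0.41697712 0.4375535 ] 258
0.045 [0.4156191  0.43603574] 136
2083 [0.4226937  0.07299295 0.06921711] [[0.4063692  0.05624709 0.06589236]
 [0.43899243 0.08919378 0.07079437]]
```

View pics/w4.png

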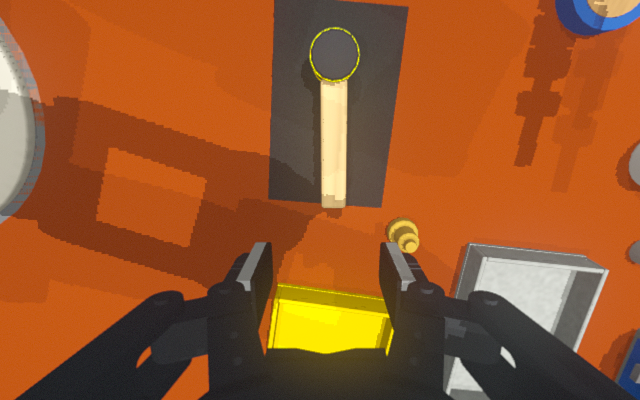

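Emit:
{"op": "play_rows", "data": {"dr": [[0, 0, 0], [0, 0, 0], [0, 0, 0], [0, 0, 0], [0, 0, 0], [0, 0, 0], [0, 0, 0], [0, 0, 0], [0, 0, 0], [0, 0, 0]], "slide": [[0, 0.025, 0], [0, 0.025, -0.01], [0, 0.015, -0.02], [0, 0, -0.03], [0, 0, -0.03], [0, 0, -0.03], [0, 0, -0.02], [0, 0, -0.012], [0, 0, -0.005], [0, 0, 0]], "claw": [60, 60, 60, 60, 60, 60, 60, 60, 60, 60]}}

```text
t: 7.9
position: [0.4269, 0.0326, 0.0256]
tool_rot: [-2.109, -2.326, 0.001]
force: [0.9, 0.6, 0.7]
width: 0.0514
```

Emit:
{"op": "play_rows", "data": {"dr": [[0, 0, 0], [0, 0, 0], [0, 0, 0], [0, 0, 0], [0, 0, 0], [0, 0, 0], [0, 0, 0], [0, 0, 0], [0, 0, 0], [0, 0, 0]], "slide": [[0, 0, 0], [0, 0, 0], [0, 0, 0], [0, 0, 0], [0, 0, 0], [0, 0, 0], [0, 0, 0], [0, 0, 0.005], [0, 0, 0.005], [0, 0, 0]], "claw": [40, 20, 12, 12, 12, 12, 12, 12, 12, 12], "grip_force": 110}}

```text
t: 8.73
position: [0.4279, 0.0325, 0.0376]
tool_rot: [2.109, 2.326, 0.002]
force: [0.1, 0.3, -1.9]
width: 0.0199
```

```bash
python3 - <<'E'
from h import *
st(); im=snap('wrist','w5.png')
E
```

```text
t 8.73 p [0.4279 0.0325 0.0376] ty [0.995 0.098 0.002] tz [ 0.002 -0.    -1.   ] F [ 0.1  0.3 -1.9] w 0.0199 q [-0.1   0.    2.01 -0.    1.13 -0.2 ]
```

View pics/w5.png

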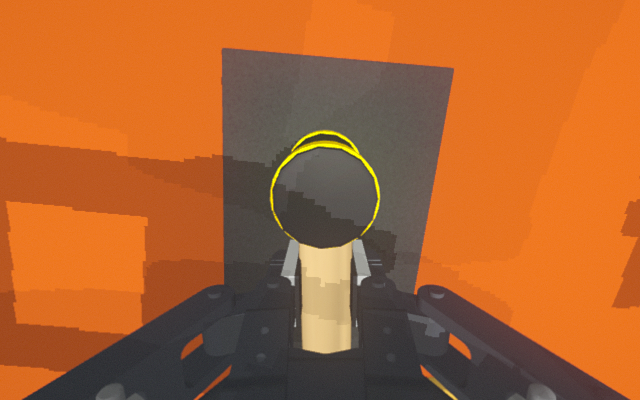

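Emit:
{"op": "play_rows", "data": {"dr": [[0, 0, 0], [0, 0, 0], [0, 0, 0], [0, 0, 0], [0, 0, 0], [0, 0, 0], [0, 0, 0], [0, 0, 0], [0, 0, 0], [0, 0, 0]], "slide": [[0, 0, 0.02], [0.005, -0.005, 0.03], [0.015, -0.005, 0.03], [0.025, -0.005, 0.03], [0.03, -0.005, 0.03], [0.03, -0.005, 0.03], [0.03, -0.005, 0.02], [0.03, -0.005, 0.01], [0.03, -0.005, 0], [0.029, -0.0025, 0]], "claw": [12, 12, 12, 12, 12, 12, 12, 12, 12, 12]}}

```text
t: 9.62
position: [0.6515, -0.0102, 0.2352]
tool_rot: [2.11, 2.327, 0.001]
force: [0.3, -0.3, -3.4]
width: 0.0201
```

```bash
python3 - <<'E'
from h import *
st(); im=snap('scene');im2=snap('top');im3=snap('wrist','w6.png')
for k,i in [('scene',im),('top',im2)]: np.savez(f'im_{k}6.npz',**i)
a=cv2.resize(im['pixels'][130:290,280:480],(500,400),interpolation=cv2.INTER_CUBIC);b=cv2.resize(im2['pixels'][140:260,190:340],(300,240),interpolation=cv2.INTER_CUBIC)
c=np.zeros((400,800,3),np.uint8);c[:,:500]=a;c[:240,500:]=b
cv2.imwrite('pics/c6.png',c[...,::-1])
E
```

```text
t 9.62 p [ 0.6515 -0.0102  0.2352] ty [0.995 0.097 0.001] tz [ 0.001 -0.    -1.   ] F [ 0.3 -0.3 -3.4] w 0.0201 q [-0.13  0.31  1.24 -0.    1.6  -0.23]
```

View pics/c6.png

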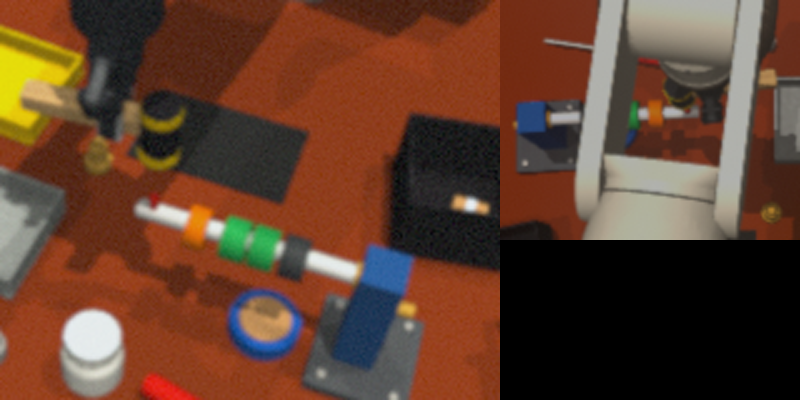

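View pics/w6.png

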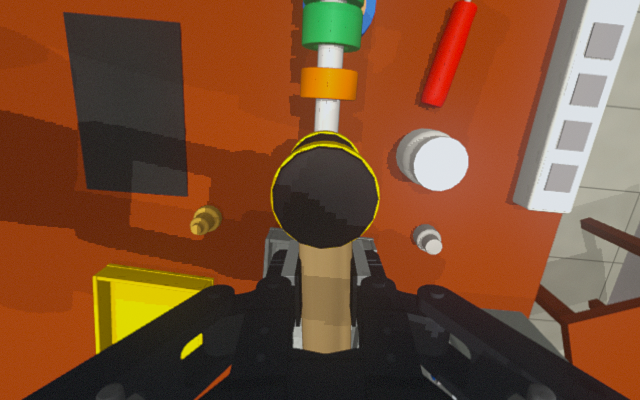

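```bash
python3 - <<'E'
from h import *
im=snap('wrist')
np.savez('im_w6.npz',**im)
W=cloud(im);hsv=cv2.cvtColor(im['pixels'],cv2.COLOR_RGB2HSV).astype(int);H,S,V=[hsv[...,i] for i in range(3)]
X,Y,Z=[W[...,i] for i in range(3)]
def rep(n,m):
    p=W[m];print(n,len(p),np.round(np.median(p,0),4),np.round(np.percentile(p,2,axis=0),4),np.round(np.percentile(p,98,axis=0),4))
roi=(abs(X-.645)<.04)&(Y>0)&(Y<.2)&(Z>.115)&(Z<.16)
b=roi&(S<60)&(V>130)&(Y<.1); rep('bar',b); p=W[b]; print(np.polyfit(p[:,1],p[:,0],1))
rep('orange',roi&(H>5)&(H<22)&(S>150)&(V>100)); rep('green',roi&(H>45)&(H<85)&(S>100))
rep('head',(Z>.26)&(Z<.3)&(abs(X-.65)<.04)&(V<80)&(Y>0)&(Y<.06))
E
```

```text
bar 1276 [0.6461 0.0623 0.138 ] [0.6374 0.0443 0.132 ] [0.6548 0.0991 0.1402]
[-0.04094736  0.64892456]
orange 1717 [0.6458 0.075  0.1444] [0.6265 0.0654 0.1291] [0.6654 0.0843 0.1479]
green 2702 [0.6446 0.1119 0.1439] [0.6252 0.0994 0.1218] [0.6635 0.1277 0.148 ]
head 12704 [0.6495 0.0245 0.2751] [6.287e-01 2.000e-04 2.732e-01] [0.688  0.0465 0.2988]
```

Emit:
{"op": "play_rows", "data": {"dr": [[0, 0, 0], [0, 0, 0], [0, 0, 0], [0, 0, 0], [0, 0, 0], [0, 0, 0], [0, 0, 0], [0, 0, 0], [0, 0, 0], [0, 0, 0]], "slide": [[0, 0, -0.015], [0, 0, -0.015], [0, 0, -0.01], [0, 0, -0.006], [0, 0, -0.004], [0, 0, -0.003], [0, 0, -0.002], [0, 0, -0.002], [0, 0, -0.002], [0, 0, -0.002]], "claw": [12, 12, 12, 12, 12, 12, 12, 12, 12, 12]}}

```text
t: 10.65
position: [0.6501, -0.0098, 0.1745]
tool_rot: [2.11, 2.327, 0.001]
force: [-2.1, -1.5, 4.8]
width: 0.02
```

Emit:
{"op": "play_rows", "data": {"dr": [[0, 0, 0], [0, 0, 0], [0, 0, 0], [0, 0, 0], [0, 0, 0], [0, 0, 0], [0, 0, 0], [0, 0, 0], [0, 0, 0], [0, 0, 0]], "slide": [[0, 0, -0.002], [0, 0, -0.002], [0, 0, -0.002], [0, 0, -0.0015], [0, 0, -0.0015], [0, 0, -0.001], [0, 0, -0.001], [0, 0, 0], [0, 0, 0], [0, 0, 0]], "claw": [12, 12, 12, 12, 12, 12, 12, 12, 12, 12]}}

```text
t: 11.48
position: [0.6502, -0.01, 0.164]
tool_rot: [2.109, 2.326, 0.001]
force: [-2.2, -5.9, 15.1]
width: 0.0201
```

```bash
python3 - <<'E'
from h import *
st(); im=snap('scene');im3=snap('wrist','w7.png')
a=cv2.resize(im['pixels'][170:250,310:410],(500,400),interpolation=cv2.INTER_CUBIC)
cv2.imwrite('pics/c7.png',a[...,::-1])
E
```

```text
t 11.48 p [ 0.6502 -0.01    0.164 ] ty [0.995 0.098 0.002] tz [ 0.002 -0.001 -1.   ] F [-2.2 -5.9 15.1] w 0.0201 q [-0.13  0.33  1.35 -0.    1.46 -0.23]
```

View pics/c7.png

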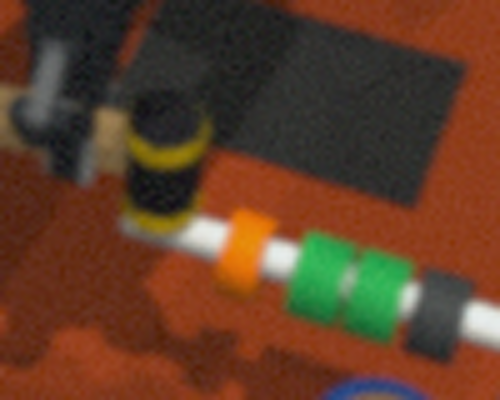

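View pics/w7.png

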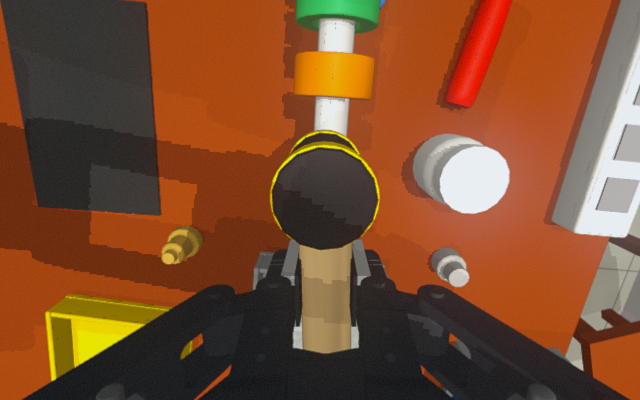

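Emit:
{"op": "play_rows", "data": {"dr": [[0, 0, 0], [0, 0, 0], [0, 0, 0], [0, 0, 0], [0, 0, 0], [0, 0, 0], [0, 0, 0], [0, 0, 0], [0, 0, 0], [0, 0, 0]], "slide": [[0, 0, -0.001], [0, 0, 0], [0, 0, 0.005], [0, 0, 0.015], [0, -0.01, 0.02], [-0.01, -0.01, 0.02], [-0.02, -0.01, 0.01], [-0.03, 0, 0], [-0.03, 0, 0], [-0.03, 0, 0]], "claw": [12, 12, 12, 12, 12, 12, 12, 12, 12, 12]}}

```text
t: 12.42
position: [0.5284, -0.0395, 0.2309]
tool_rot: [-2.109, -2.326, 0.001]
force: [-0.6, -0.1, -1.5]
width: 0.02
```

```bash
python3 - <<'E'
from h import *
st(); im=snap('scene');im3=snap('wrist','w8.png'); im2=snap('top')
np.savez('im_w8.npz',**im3)
for n,i in [('scene',im),('top',im2),('wrist',im3)]:
    W=cloud(i);hsv=cv2.cvtColor(i['pixels'],cv2.COLOR_RGB2HSV).astype(int);H,S,V=[hsv[...,k] for k in range(3)]
    X,Y,Z=[W[...,k] for k in range(3)]
    roi=(abs(X-.647)<.03)&(Y>0.0)&(Y<.06)&(Z>.125)
    m=roi&((H<5)|(H>172))&(S>120)&(V>90)
    print(n,m.sum(),np.round(W[m].mean(0),4) if m.any() else '',np.round(np.nanmax(Z[roi]),4) if roi.any() else '')
a=cv2.resize(im['pixels'][170:250,310:410],(500,400),interpolation=cv2.INTER_CUBIC)
cv2.imwrite('pics/c8.png',a[...,::-1])
E
```

```text
t 12.42 p [ 0.5284 -0.0395  0.2309] ty [ 0.995  0.098 -0.001] tz [-0.001  0.001 -1.   ] F [-0.6 -0.1 -1.5] w 0.02 q [-0.22  0.06  1.54  0.    1.55 -0.32]
scene 7 [0.6472 0.0302 0.1392] 0.1422
top 0  
wrist 136 [0.6471 0.0303 0.1404] 0.1427
```

View pics/c8.png

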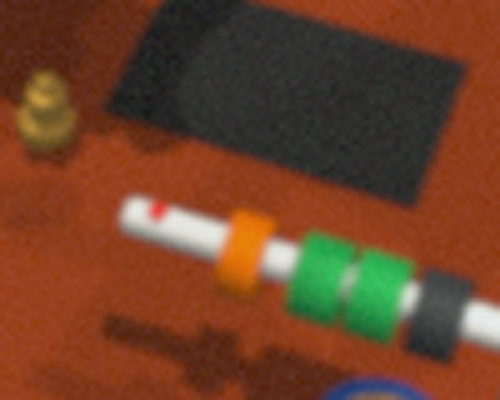

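View pics/w8.png

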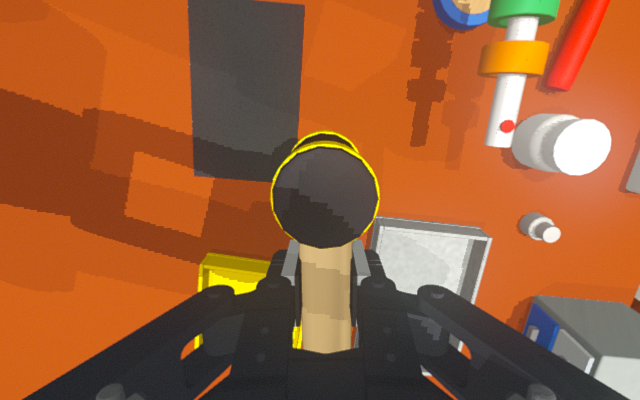

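Emit:
{"op": "play_rows", "data": {"dr": [[0, 0, 0], [0, 0, 0], [0, 0, 0], [0, 0, 0], [0, 0, 0], [0, 0, 0], [0, 0, 0], [0, 0, 0], [0, 0, 0], [0, 0, 0]], "slide": [[-0.025, 0.018, 0], [-0.025, 0.018, 0], [-0.025, 0.018, -0.01], [-0.025, 0.018, -0.02], [0, 0, -0.035], [0, 0, -0.035], [0, 0, -0.035], [0, 0, -0.03], [0, 0, -0.02], [0, 0, -0.01]], "claw": [12, 12, 12, 12, 12, 12, 12, 12, 12, 12]}}

```text
t: 13.4
position: [0.4289, 0.0326, 0.0339]
tool_rot: [-2.108, -2.325, 0.004]
force: [-0.2, 0.5, -3.7]
width: 0.02
```

Emit:
{"op": "play_rows", "data": {"dr": [[0, 0, 0], [0, 0, 0], [0, 0, 0], [0, 0, 0], [0, 0, 0], [0, 0, 0], [0, 0, 0], [0, 0, 0], [0, 0, 0], [0, 0, 0]], "slide": [[0, 0, 0], [0, 0, -0.002], [0, 0, -0.002], [0, 0, -0.002], [0, 0, -0.001], [0, 0, 0], [0, 0, 0], [0, 0, 0], [0, 0, 0], [0, 0, 0]], "claw": [12, 12, 12, 12, 12, 12, 12, 12, 12, 12]}}

```text
t: 14.23
position: [0.4299, 0.0323, 0.0299]
tool_rot: [2.11, 2.327, 0.0]
force: [-0.2, -0.2, -2.8]
width: 0.0202
```

```bash
python3 - <<'E'
from h import *
st(); im=snap('scene')
a=cv2.resize(im['pixels'][150:230,310:430],(600,400),interpolation=cv2.INTER_CUBIC)
cv2.imwrite('pics/c9.png',a[...,::-1])
E
```

```text
t 14.23 p [0.4299 0.0323 0.0299] ty [0.995 0.098 0.   ] tz [ 0. -0. -1.] F [-0.2 -0.2 -2.8] w 0.0202 q [-0.1   0.02  2.01 -0.    1.11 -0.2 ]
```

View pics/c9.png

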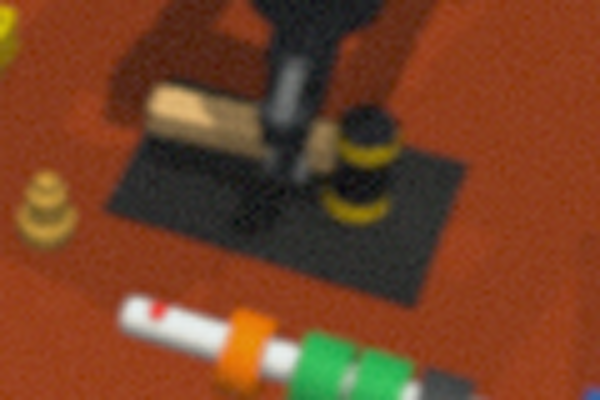

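Emit:
{"op": "play_rows", "data": {"dr": [[0, 0, 0], [0, 0, 0], [0, 0, 0], [0, 0, 0], [0, 0, 0], [0, 0, 0], [0, 0, 0], [0, 0, 0], [0, 0, 0], [0, 0, 0]], "slide": [[0, 0, -0.001], [0, 0, -0.001], [0, 0, -0.001], [0, 0, -0.0005], [0, 0, 0], [0, 0, 0], [0, 0, 0], [0, 0, 0], [0, 0, 0], [0, 0, 0]], "claw": [12, 12, 12, 12, 12, 12, 12, 12, 12, 12]}}

```text
t: 15.12
position: [0.4301, 0.0319, 0.0273]
tool_rot: [2.109, 2.327, -0.0]
force: [-8.5, -5.0, 20.2]
width: 0.0199
```

Emit:
{"op": "play_rows", "data": {"dr": [[0, 0, 0], [0, 0, 0], [0, 0, 0], [0, 0, 0], [0, 0, 0], [0, 0, 0], [0, 0, 0], [0, 0, 0], [0, 0, 0], [0, 0, 0]], "slide": [[0, 0, 0.0008], [0, 0, 0], [0, 0, 0], [0, 0, 0], [0, 0, 0], [0, 0, 0], [0, 0, 0], [0, 0, 0], [0, 0, 0], [0, 0, 0]], "claw": [12, 12, 15, 18, 21, 24, 27, 30, 40, 50]}}

```text
t: 15.95
position: [0.4299, 0.0324, 0.027]
tool_rot: [-2.11, -2.327, 0.0]
force: [-0.6, 0.2, 0.3]
width: 0.0424
```

Emit:
{"op": "play_rows", "data": {"dr": [[0, 0, 0], [0, 0, 0], [0, 0, 0], [0, 0, 0], [0, 0, 0], [0, 0, 0], [0, 0, 0], [0, 0, 0], [0, 0, 0], [0, 0, 0]], "slide": [[0, 0, 0.005], [0, 0, 0.015], [0, 0, 0.025], [0, 0, 0.035], [0, 0, 0.04], [0, 0, 0.04], [0, 0, 0.02], [0, 0, 0.02], [0, 0, 0], [0, 0, 0]], "claw": [55, 55, 55, 60, 60, 60, 60, 60, 60, 60]}}

```text
t: 16.78
position: [0.4301, 0.0323, 0.228]
tool_rot: [2.109, 2.326, 0.002]
force: [0.3, -0.6, -1.1]
width: 0.0514
```

```bash
python3 - <<'E'
from h import *
st(); im=snap('scene')
a=cv2.resize(im['pixels'][150:230,310:430],(600,400),interpolation=cv2.INTER_CUBIC)
cv2.imwrite('pics/c10.png',a[...,::-1])
E
```

```text
t 16.78 p [0.4301 0.0323 0.228 ] ty [0.995 0.098 0.002] tz [ 0.002 -0.    -1.   ] F [ 0.3 -0.6 -1.1] w 0.0514 q [-0.1  -0.16  1.75  0.    1.55 -0.2 ]
```

View pics/c10.png

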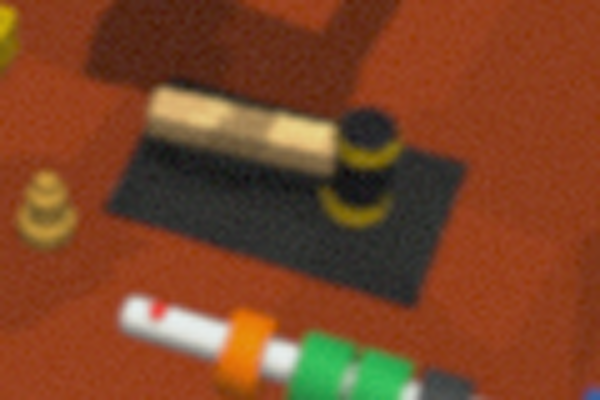

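Emit:
{"op": "play_rows", "data": {"dr": [[0, 0, -0.4], [0, 0, -0.4], [0, 0, -0.4], [0, 0, -0.4], [0, 0, -0.4], [0, 0, -0.4], [0, 0, -0.4], [0, 0, -0.4], [0, 0, -0.4], [0, 0, 0]], "slide": [[0.024, -0.003, 0.003], [0.024, -0.003, 0.003], [0.024, -0.003, 0.003], [0.024, -0.003, 0.003], [0.024, -0.003, 0.003], [0.024, -0.003, 0.003], [0.024, -0.003, 0.002], [0.024, -0.003, 0], [0.024, -0.003, 0], [0, 0, 0]], "claw": [70, 70, 70, 70, 70, 70, 70, 70, 70, 70]}}

```text
t: 17.67
position: [0.6482, 0.0047, 0.2441]
tool_rot: [-2.182, -2.257, 0.003]
force: [0.1, -0.3, -0.5]
width: 0.0595
```

```bash
cat > bar.py <<'E'
from h import *
import sys
def bar(im):
    W=cloud(im);hsv=cv2.cvtColor(im['pixels'],cv2.COLOR_RGB2HSV).astype(int);H,S,V=[hsv[...,i] for i in range(3)]
    X,Y,Z=[W[...,i] for i in range(3)]
    roi=(abs(X-.645)<.045)&(Y>-.02)&(Y<.225)&(Z>.11)&(Z<.165)
    def rep(n,m):
        p=W[m]
        if len(p)<5: print(n,len(p));return
        print(n,len(p),np.round(np.median(p,0),4),np.round(np.percentile(p,1,axis=0),4),np.round(np.percentile(p,99,axis=0),4))
    b=roi&(S<60)&(V>130); rep('bar',b); p=W[b]
    if len(p)>20:
        mids=[]
        for y in np.arange(0,.22,.005):
            q=p[abs(p[:,1]-y)<.0025]
            if len(q)>15:
                a,c=np.percentile(q[:,0],[3,97])
                if c-a>.013: mids.append((y,(a+c)/2))
        mids=np.array(mids)
        if len(mids)>3: k=np.polyfit(mids[:,0],mids[:,1],1); print('axis',np.round(k,4),'n',len(mids),'resid',np.round(np.std(mids[:,1]-np.polyval(k,mids[:,0])),5))
    rep('orange',roi&(H>5)&(H<22)&(S>150)&(V>100))
    g=roi&(H>45)&(H<85)&(S>100);rep('green',g)
    top=g&(Z>.14)
    if top.any(): h,e=np.histogram(W[top][:,1],bins=np.arange(.0,.2,.002)); print('ghist',[(round(e[i],3),int(h[i])) for i in range(len(h)) if h[i]])
    rep('dark',roi&(V<80)&(S<90)&(Z>.13))
    rep('red',roi&((H<5)|(H>172))&(S>150)&(V>90)&(Z>.13))
if __name__=='__main__':
    st(); im=snap('wrist',sys.argv[1]); bar(im)
E
python3 bar.py w11.png
```

```text
t 17.67 p [0.6482 0.0047 0.2441] ty [ 0.999  0.034 -0.003] tz [-0.003  0.    -1.   ] F [ 0.1 -0.3 -0.5] w 0.0595 q [-0.11  0.3   1.23 -0.    1.62 -0.15]
bar 1830 [0.6464 0.0527 0.138 ] [0.637  0.0161 0.132 ] [0.6561 0.1269 0.1407]
axis [-0.0408  0.649 ] n 16 resid 0.00022
orange 1470 [0.6463 0.075  0.1444] [0.6258 0.0651 0.1273] [0.6664 0.0852 0.1482]
green 3834 [0.6442 0.1215 0.1442] [0.6246 0.0999 0.1216] [0.6637 0.1439 0.1483]
ghist [(np.float64(0.098), 20), (np.float64(0.1), 141), (np.float64(0.102), 138), (np.float64(0.104), 134), (np.float64(0.106), 131), (np.float64(0.108), 138), (np.float64(0.11), 133), (np.float64(0.112), 144), (np.float64(0.114), 138), (np.float64(0.116), 141), (np.float64(0.118), 137), (np.float64(0.12), 143), (np.float64(0.122), 87), (np.float64(0.126), 128), (np.float64(0.128), 153), (np.float64(0.13), 144), (np.float64(0.132), 147), (np.float64(0.134), 148), (np.float64(0.136), 151), (np.float64(0.138), 157), (np.float64(0.14), 155), (np.float64(0.142), 88), (np.float64(0.144), 8)]
dark 0
red 102 [0.6475 0.0304 0.1404] [0.6435 0.0265 0.1385] [0.652  0.0342 0.1418]
```

View pics/w11.png

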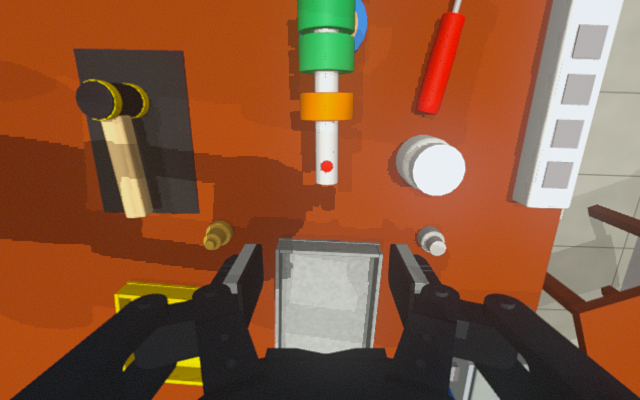

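Emit:
{"op": "play_rows", "data": {"dr": [[0, 0, 0], [0, 0, 0], [0, 0, 0], [0, 0, 0], [0, 0, 0], [0, 0, 0], [0, 0, 0], [0, 0, 0], [0, 0, 0], [0, 0, 0]], "slide": [[-0.001, 0.025, 0], [-0.001, 0.025, 0], [-0.0003, 0.0205, -0.01], [0, 0, -0.025], [0, 0, -0.03], [0, 0, -0.03], [0, 0, -0.02], [0, 0, -0.015], [0, 0, -0.009], [0, 0, 0]], "claw": [70, 70, 70, 70, 70, 70, 70, 70, 70, 70]}}

```text
t: 18.55
position: [0.642, 0.0759, 0.1058]
tool_rot: [-2.18, -2.258, 0.004]
force: [0.3, 0.2, -0.1]
width: 0.0599
```

```bash
python3 bar.py w12.png
```

```text
t 18.55 p [0.642  0.0759 0.1058] ty [ 0.999  0.035 -0.004] tz [-0.004  0.    -1.   ] F [ 0.3  0.2 -0.1] w 0.0599 q [-0.    0.37  1.42  0.    1.35 -0.04]
bar 3798 [0.6444 0.0921 0.1384] [0.6091 0.048  0.1198] [0.6769 0.1665 0.1492]
axis [-0.0424  0.6501] n 9 resid 0.00415
orange 6190 [0.6455 0.08   0.1431] [0.6262 0.0661 0.1144] [0.6652 0.0862 0.148 ]
green 15498 [0.6435 0.129  0.145 ] [0.6245 0.1013 0.1269] [0.6627 0.1505 0.1481]
ghist [(np.float64(0.098), 2), (np.float64(0.1), 268), (np.float64(0.102), 443), (np.float64(0.104), 457), (np.float64(0.106), 456), (np.float64(0.108), 482), (np.float64(0.11), 485), (np.float64(0.112), 467), (np.float64(0.114), 490), (np.float64(0.116), 498), (np.float64(0.118), 518), (np.float64(0.12), 513), (np.float64(0.122), 632), (np.float64(0.124), 155), (np.float64(0.126), 127), (np.float64(0.128), 533), (np.float64(0.13), 559), (np.float64(0.132), 572), (np.float64(0.134), 569), (np.float64(0.136), 593), (np.float64(0.138), 595), (np.float64(0.14), 604), (np.float64(0.142), 626), (np.float64(0.144), 619), (np.float64(0.146), 642), (np.float64(0.148), 642), (np.float64(0.15), 284)]
dark 5714 [0.66   0.0865 0.1519] [0.6002 0.0676 0.1308] [0.6893 0.1772 0.1649]
red 0
```

View pics/w12.png

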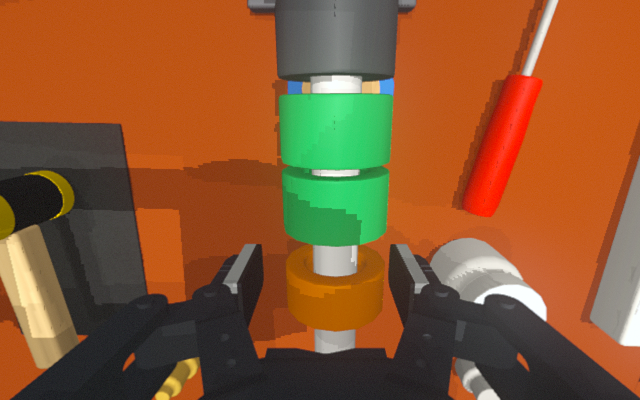

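Emit:
{"op": "play_rows", "data": {"dr": [[0, 0, 0], [0, 0, 0], [0, 0, 0], [0, 0, 0], [0, 0, 0], [0, 0, 0], [0, 0, 0], [0, 0, 0], [0, 0, 0], [0, 0, 0]], "slide": [[0.003, 0, 0], [0, 0, 0], [0, 0, 0], [0, 0, 0], [0, 0, 0], [0, 0, 0], [0, 0, 0], [0, 0, 0], [0, 0, 0], [0, 0, 0]], "claw": [70, 70, 60, 55, 50, 45, 40, 40, 40, 40], "grip_force": 60}}

```text
t: 19.43
position: [0.6467, 0.0758, 0.1087]
tool_rot: [2.182, 2.26, 0.001]
force: [-1.7, -0.2, 6.5]
width: 0.0407
```

```bash
python3 - <<'E'
from h import *
st()
E
```

```text
t 19.43 p [0.6467 0.0758 0.1087] ty [0.999 0.035 0.001] tz [ 0.001  0.    -1.   ] F [-1.7 -0.2  6.5] w 0.0407 q [-0.    0.37  1.41  0.    1.36 -0.04]
```

Emit:
{"op": "play_rows", "data": {"dr": [[0, 0, 0], [0, 0, 0], [0, 0, 0], [0, 0, 0], [0, 0, 0], [0, 0, 0], [0, 0, 0], [0, 0, 0], [0, 0, 0], [0, 0, 0]], "slide": [[0, 0, 0.001], [0, 0, 0.001], [0, 0, 0.001], [0, 0, 0.0005], [0, 0, 0], [0, 0, 0], [0, 0, 0], [0, 0, 0], [0, 0, 0], [0, 0, 0]], "claw": [40, 40, 40, 40, 40, 40, 40, 40, 40, 40]}}

```text
t: 20.27
position: [0.6465, 0.0758, 0.1115]
tool_rot: [-2.182, -2.26, 0.0]
force: [-0.0, -0.6, -0.4]
width: 0.0412
```

```bash
python3 - <<'E'
from h import *
st(); snap('wrist','w13.png')
E
```

```text
t 20.27 p [0.6465 0.0758 0.1115] ty [ 0.999  0.035 -0.   ] tz [-0.  0. -1.] F [-0.  -0.6 -0.4] w 0.0412 q [-0.    0.37  1.41  0.    1.36 -0.04]
```

View pics/w13.png

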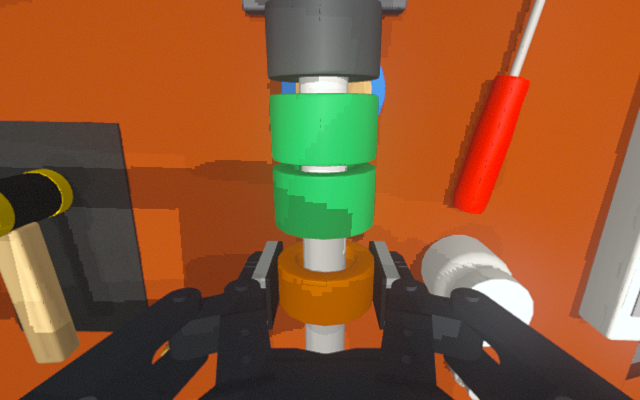

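Emit:
{"op": "play_rows", "data": {"dr": [[0, 0, 0], [0, 0, 0], [0, 0, 0], [0, 0, 0], [0, 0, 0], [0, 0, 0], [0, 0, 0], [0, 0, 0], [0, 0, 0], [0, 0, 0]], "slide": [[0.0001, -0.003, 0], [0.0002, -0.005, 0], [0.0002, -0.005, 0], [0.0002, -0.005, 0], [0.0002, -0.005, 0], [0.0002, -0.005, 0], [0.0001, -0.003, 0], [0, 0, 0], [0, 0, 0], [0, 0, 0]], "claw": [40, 40, 40, 40, 40, 40, 40, 40, 40, 40]}}

```text
t: 21.15
position: [0.6477, 0.0449, 0.1116]
tool_rot: [-2.182, -2.26, -0.0]
force: [0.5, 0.1, -1.2]
width: 0.0409
```

Emit:
{"op": "play_rows", "data": {"dr": [[0, 0, 0], [0, 0, 0], [0, 0, 0], [0, 0, 0], [0, 0, 0], [0, 0, 0], [0, 0, 0], [0, 0, 0], [0, 0, 0], [0, 0, 0]], "slide": [[0.0002, -0.005, 0], [0.0003, -0.008, 0], [0.0003, -0.008, 0], [0.0003, -0.008, 0], [0.0003, -0.008, 0], [0.0003, -0.008, 0], [0.0003, -0.008, 0], [0.0003, -0.008, 0], [0.0003, -0.008, 0], [0.0002, -0.005, 0]], "claw": [40, 40, 40, 40, 40, 40, 40, 40, 40, 40]}}

```text
t: 21.98
position: [0.6506, -0.0304, 0.1116]
tool_rot: [2.183, 2.26, -0.0]
force: [1.0, 0.5, -0.8]
width: 0.0409
```

```bash
python3 - <<'E'
from h import *
st(); snap('wrist','w14.png')
E
```

```text
t 21.98 p [ 0.6506 -0.0304  0.1116] ty [ 0.999  0.035 -0.   ] tz [-0. -0. -1.] F [ 1.   0.5 -0.8] w 0.0409 q [-0.16  0.37  1.41 -0.    1.36 -0.2 ]
```

View pics/w14.png

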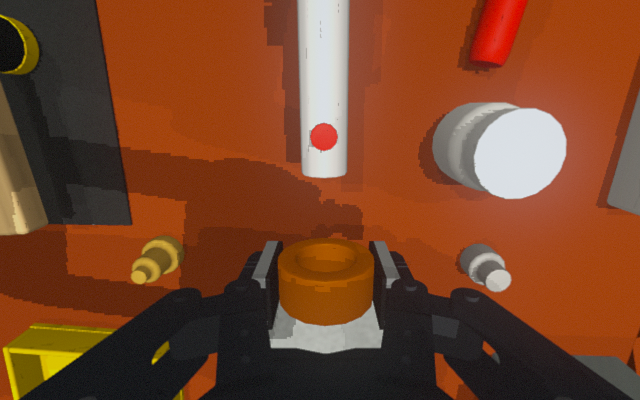

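Emit:
{"op": "play_rows", "data": {"dr": [[0, 0, 0], [0, 0, 0], [0, 0, 0], [0, 0, 0], [0, 0, 0], [0, 0, 0], [0, 0, 0], [0, 0, 0], [0, 0, 0], [0, 0, 0]], "slide": [[-0.015, -0.02, 0], [-0.025, -0.026, 0], [-0.028, -0.026, 0], [-0.028, -0.026, 0], [-0.028, -0.026, 0], [-0.028, -0.026, 0], [-0.025, -0.026, 0], [-0.025, -0.026, 0], [0, 0, -0.02], [0, 0, -0.02]], "claw": [40, 40, 40, 40, 40, 40, 40, 40, 40, 40]}}

```text
t: 22.87
position: [0.448, -0.233, 0.0723]
tool_rot: [2.183, 2.255, 0.0]
force: [1.0, 0.1, -1.9]
width: 0.041
```

Emit:
{"op": "play_rows", "data": {"dr": [[0, 0, 0], [0, 0, 0], [0, 0, 0], [0, 0, 0], [0, 0, 0], [0, 0, 0], [0, 0, 0], [0, 0, 0], [0, 0, 0], [0, 0, 0]], "slide": [[0, 0, -0.02], [0, 0, -0.015], [0, 0, -0.01], [0, 0, -0.008], [0, 0, -0.003], [0, 0, 0], [0, 0, 0], [0, 0, 0], [0, 0, 0], [0, 0, 0]], "claw": [40, 40, 40, 40, 40, 40, 40, 40, 40, 40]}}

```text
t: 23.7
position: [0.4488, -0.2313, 0.0161]
tool_rot: [2.182, 2.26, 0.0]
force: [-0.8, 0.0, -1.0]
width: 0.0412
```

```bash
python3 - <<'E'
from h import *
st(); snap('wrist','w15.png')
E
```

```text
t 23.7 p [ 0.4488 -0.2313  0.0161] ty [0.999 0.035 0.001] tz [ 0.001 -0.001 -1.   ] F [-0.8  0.  -1. ] w 0.0412 q [-0.63  0.18  1.86 -0.    1.09 -0.66]
```

View pics/w15.png

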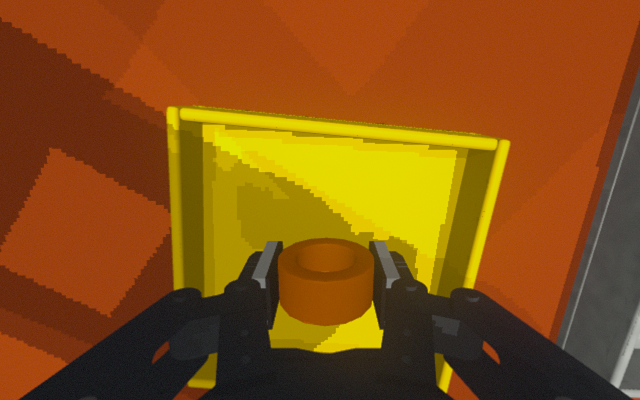

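Collar is over the dish floor. Lower a touch, release, retreat.

Emit:
{"op": "play_rows", "data": {"dr": [[0, 0, 0], [0, 0, 0], [0, 0, 0], [0, 0, 0], [0, 0, 0], [0, 0, 0], [0, 0, 0], [0, 0, 0], [0, 0, 0], [0, 0, 0]], "slide": [[0, 0, -0.002], [0, 0, -0.002], [0, 0, 0], [0, 0, 0], [0, 0, 0], [0, 0, 0], [0, 0, 0], [0, 0, 0], [0, 0, 0], [0, 0, 0]], "claw": [40, 40, 40, 45, 48, 51, 54, 58, 62, 65]}}

```text
t: 24.58
position: [0.4485, -0.2312, 0.0116]
tool_rot: [-2.182, -2.26, 0.0]
force: [0.4, 0.5, 1.0]
width: 0.0556
```

Emit:
{"op": "play_rows", "data": {"dr": [[0, 0, 0], [0, 0, 0], [0, 0, 0], [0, 0, 0], [0, 0, 0], [0, 0, 0], [0, 0, 0], [0, 0, 0], [0, 0, 0], [0, 0, 0]], "slide": [[0, 0, 0.01], [0, 0, 0.025], [0, 0, 0.035], [0, 0, 0.04], [0, 0, 0.04], [0.02, 0.025, 0.025], [0.02, 0.025, 0.02], [0.02, 0.025, 0.02], [0.02, 0.025, 0.01], [0.02, 0.025, 0]], "claw": [65, 65, 65, 65, 65, 65, 65, 70, 70, 70]}}

```text
t: 25.42
position: [0.5498, -0.105, 0.2404]
tool_rot: [2.179, 2.257, 0.003]
force: [0.3, -1.1, 0.3]
width: 0.0594
```

```bash
python3 - <<'E'
from h import *
st(); snap('scene','s16.png')
E
```

```text
t 25.42 p [ 0.5498 -0.105   0.2404] ty [0.999 0.035 0.004] tz [ 0.004 -0.001 -1.   ] F [ 0.3 -1.1  0.3] w 0.0594 q [-0.33  0.11  1.46 -0.    1.56 -0.36]
```

View pics/s16.png

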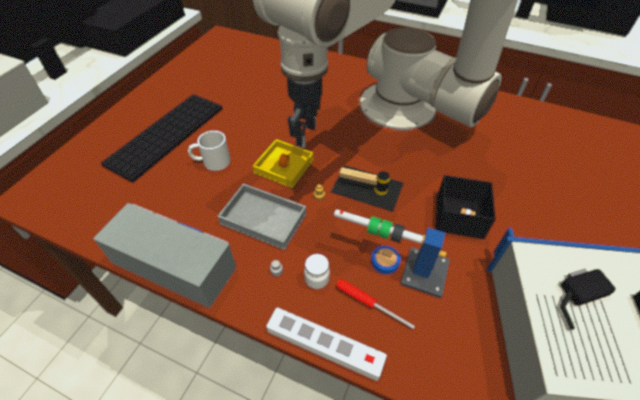

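Emit:
{"op": "play_rows", "data": {"dr": [[0, 0, 0], [0, 0, 0], [0, 0, 0], [0, 0, 0], [0, 0, 0], [0, 0, 0], [0, 0, 0], [0, 0, 0], [0, 0, 0], [0, 0, 0]], "slide": [[0.013, 0.03, 0], [0.013, 0.03, 0], [0.013, 0.03, 0], [0.013, 0.03, 0], [0.013, 0.03, 0], [0.013, 0.03, 0], [0.01, 0.025, 0], [0.006, 0.011, -0.01], [0, 0, -0.02], [0, 0, -0.02]], "claw": [70, 70, 70, 70, 70, 70, 70, 70, 70, 70]}}

```text
t: 26.3
position: [0.6427, 0.1104, 0.1862]
tool_rot: [2.18, 2.261, 0.001]
force: [0.3, 0.2, -0.4]
width: 0.0595
```

```bash
python3 bar.py w17.png
```

```text
t 26.3 p [0.6427 0.1104 0.1862] ty [0.999 0.036 0.001] tz [ 0.001 -0.    -1.   ] F [ 0.3  0.2 -0.4] w 0.0595 q [ 0.05  0.33  1.31 -0.    1.5   0.02]
bar 5187 [0.6436 0.1544 0.1382] [0.6329 0.0178 0.1323] [0.6552 0.223  0.1407]
axis [-0.0392  0.6489] n 28 resid 0.00023
orange 78 [0.6375 0.2243 0.1407] [0.6299 0.1014 0.126 ] [0.6653 0.225  0.144 ]
green 5050 [0.6437 0.129  0.1445] [0.6245 0.1012 0.12  ] [0.6633 0.1514 0.1482]
ghist [(np.float64(0.098), 2), (np.float64(0.1), 90), (np.float64(0.102), 143), (np.float64(0.104), 156), (np.float64(0.106), 149), (np.float64(0.108), 148), (np.float64(0.11), 155), (np.float64(0.112), 151), (np.float64(0.114), 144), (np.float64(0.116), 158), (np.float64(0.118), 153), (np.float64(0.12), 160), (np.float64(0.122), 205), (np.float64(0.124), 51), (np.float64(0.126), 33), (np.float64(0.128), 159), (np.float64(0.13), 165), (np.float64(0.132), 159), (np.float64(0.134), 165), (np.float64(0.136), 170), (np.float64(0.138), 166), (np.float64(0.14), 176), (np.float64(0.142), 171), (np.float64(0.144), 177), (np.float64(0.146), 168), (np.float64(0.148), 189), (np.float64(0.15), 134)]
dark 916 [0.6305 0.1677 0.1397] [0.6221 0.1568 0.1314] [0.6619 0.1798 0.1442]
red 114 [0.6475 0.0309 0.1406] [0.6432 0.0263 0.1389] [0.6517 0.0347 0.1418]
```

View pics/w17.png

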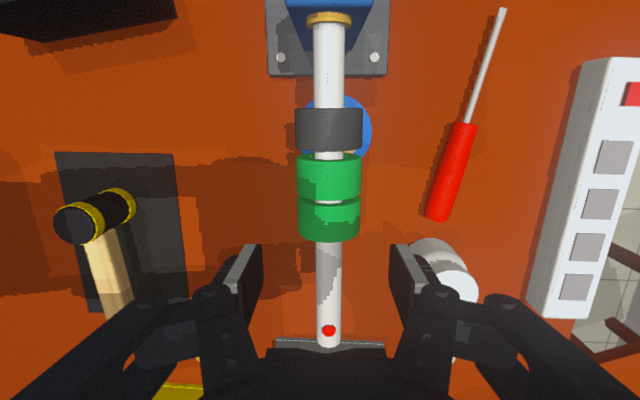

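Emit:
{"op": "play_rows", "data": {"dr": [[0, 0, 0.2], [0, 0, 0], [0, 0, 0], [0, 0, 0], [0, 0, 0], [0, 0, 0], [0, 0, 0], [0, 0, 0], [0, 0, 0], [0, 0, 0]], "slide": [[0.0015, 0.0008, -0.02], [0, 0, -0.025], [0, 0, -0.02], [0, 0, -0.01], [0, 0, -0.003], [0, 0, 0], [0, 0, 0], [0, 0, 0], [0, 0, 0], [0, 0, 0]], "claw": [70, 70, 70, 70, 70, 70, 70, 70, 70, 70]}}

```text
t: 27.18
position: [0.6443, 0.1106, 0.1095]
tool_rot: [2.178, 2.263, 0.001]
force: [-0.8, 0.2, 0.7]
width: 0.0596
```

```bash
python3 - <<'E'
from h import *
st(); snap('wrist','w18.png')
E
```

```text
t 27.18 p [0.6443 0.1106 0.1095] ty [0.999 0.039 0.001] tz [ 0.001  0.    -1.   ] F [-0.8  0.2  0.7] w 0.0596 q [0.05 0.38 1.41 0.   1.36 0.01]
```

View pics/w18.png

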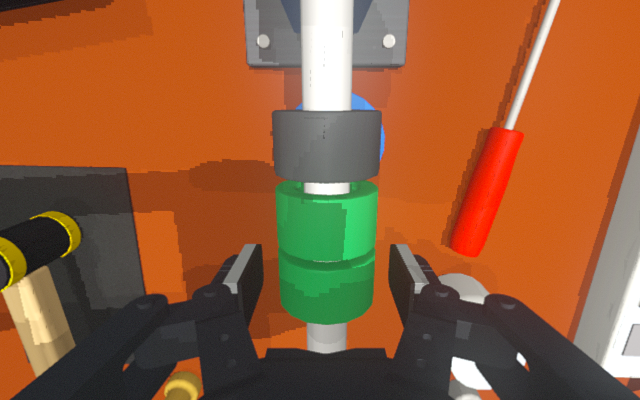

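Emit:
{"op": "play_rows", "data": {"dr": [[0, 0, 0], [0, 0, 0], [0, 0, 0], [0, 0, 0], [0, 0, 0], [0, 0, 0], [0, 0, 0], [0, 0, 0], [0, 0, 0], [0, 0, 0]], "slide": [[0, 0, -0.002], [0, 0, 0], [0, 0, 0], [0, 0, 0], [0, 0, 0], [0, 0, 0], [0, 0, 0], [0, 0, 0], [0, 0, 0], [0, 0, 0]], "claw": [70, 65, 60, 55, 50, 45, 40, 40, 40, 40], "grip_force": 80}}

```text
t: 28.07
position: [0.6442, 0.1106, 0.1069]
tool_rot: [2.178, 2.264, 0.0]
force: [0.4, 0.2, 5.8]
width: 0.0407
```

Emit:
{"op": "play_rows", "data": {"dr": [[0, 0, 0], [0, 0, 0], [0, 0, 0], [0, 0, 0], [0, 0, 0], [0, 0, 0], [0, 0, 0], [0, 0, 0], [0, 0, 0], [0, 0, 0]], "slide": [[0, 0, 0.001], [0, 0, 0.001], [0, 0, 0.001], [0, 0, 0.0005], [0, 0, 0], [0, 0, 0], [0, 0, 0], [0, 0, 0], [0, 0, 0], [0, 0, 0]], "claw": [40, 40, 40, 40, 40, 40, 40, 40, 40, 40]}}

```text
t: 28.9
position: [0.644, 0.1106, 0.11]
tool_rot: [-2.178, -2.264, 0.0]
force: [0.1, 0.4, -1.0]
width: 0.0408
```

```bash
python3 - <<'E'
from h import *
st(); snap('wrist','w19.png')
E
```

```text
t 28.9 p [0.644  0.1106 0.11  ] ty [ 0.999  0.039 -0.   ] tz [-0.  0. -1.] F [ 0.1  0.4 -1. ] w 0.0408 q [0.05 0.38 1.4  0.   1.36 0.01]
```

View pics/w19.png

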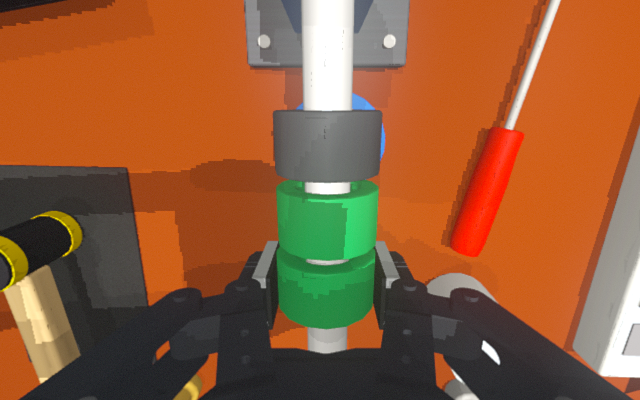

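Emit:
{"op": "play_rows", "data": {"dr": [[0, 0, 0], [0, 0, 0], [0, 0, 0], [0, 0, 0], [0, 0, 0], [0, 0, 0], [0, 0, 0], [0, 0, 0], [0, 0, 0], [0, 0, 0]], "slide": [[0.0002, -0.004, 0], [0.0003, -0.008, 0], [0.0003, -0.008, 0], [0.0003, -0.008, 0], [0.0003, -0.008, 0], [0.0003, -0.008, 0], [0.0003, -0.008, 0], [0.0003, -0.008, 0], [0.0002, -0.005, 0], [0, 0, 0]], "claw": [40, 40, 40, 40, 40, 40, 40, 40, 40, 40]}}

```text
t: 29.78
position: [0.6466, 0.0444, 0.1101]
tool_rot: [2.179, 2.263, -0.0]
force: [-0.0, -0.3, -0.7]
width: 0.0406
```

```bash
python3 - <<'E'
from h import *
st(); snap('wrist','w20.png')
E
```

```text
t 29.78 p [0.6466 0.0444 0.1101] ty [ 0.999  0.038 -0.   ] tz [-0. -0. -1.] F [-0.  -0.3 -0.7] w 0.0406 q [-0.05  0.36  1.42 -0.    1.36 -0.09]
```

View pics/w20.png

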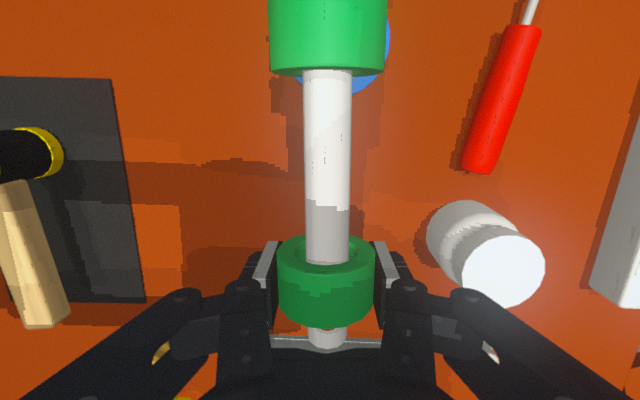

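Emit:
{"op": "play_rows", "data": {"dr": [[0, 0, 0], [0, 0, 0], [0, 0, 0], [0, 0, 0], [0, 0, 0], [0, 0, 0], [0, 0, 0], [0, 0, 0], [0, 0, 0], [0, 0, 0]], "slide": [[0.0002, -0.005, 0], [0.0003, -0.008, 0], [0.0003, -0.008, 0], [0.0003, -0.008, 0], [0.0003, -0.008, 0], [0.0003, -0.008, 0], [0.0003, -0.008, 0], [0.0003, -0.009, 0], [0.0003, -0.01, 0], [0.0003, -0.01, 0]], "claw": [40, 40, 40, 40, 40, 40, 40, 40, 40, 40]}}

```text
t: 30.67
position: [0.6494, -0.0374, 0.1101]
tool_rot: [-2.178, -2.264, 0.0]
force: [0.5, -0.3, -1.1]
width: 0.041
```

Emit:
{"op": "play_rows", "data": {"dr": [[0, 0, 0], [0, 0, 0], [0, 0, 0], [0, 0, 0], [0, 0, 0], [0, 0, 0], [0, 0, 0], [0, 0, 0], [0, 0, 0], [0, 0, 0]], "slide": [[0, -0.02, 0], [0, -0.03, 0], [0, -0.035, 0], [0, -0.035, 0], [0, -0.035, 0], [0, -0.035, 0], [0, -0.023, -0.01], [0, 0, -0.025], [0, 0, -0.025], [0, 0, -0.02]], "claw": [40, 40, 40, 40, 40, 40, 40, 40, 40, 40]}}

```text
t: 31.5
position: [0.6486, -0.2506, 0.0282]
tool_rot: [-2.179, -2.262, 0.001]
force: [0.3, -0.1, -1.6]
width: 0.0408
```

```bash
python3 - <<'E'
from h import *
st(); snap('wrist','w21.png')
E
```

```text
t 31.5 p [ 0.6486 -0.2506  0.0282] ty [ 0.999  0.037 -0.001] tz [-0.001  0.    -1.   ] F [ 0.3 -0.1 -1.6] w 0.0408 q [-0.48  0.52  1.36 -0.    1.25 -0.52]
```

View pics/w21.png

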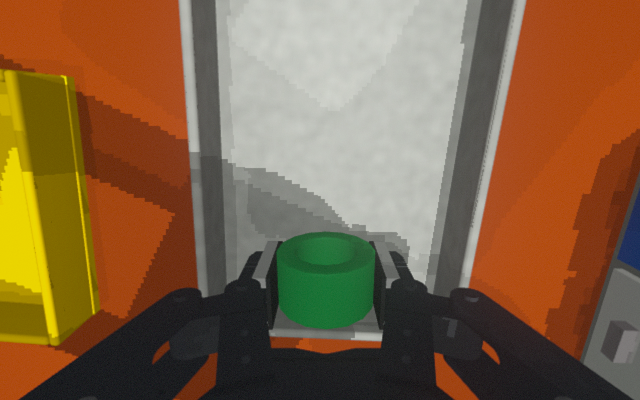

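Emit:
{"op": "play_rows", "data": {"dr": [[0, 0, 0], [0, 0, 0], [0, 0, 0], [0, 0, 0], [0, 0, 0], [0, 0, 0], [0, 0, 0], [0, 0, 0], [0, 0, 0], [0, 0, 0]], "slide": [[0.002, 0, -0.007], [0, 0, -0.005], [0, 0, -0.003], [0, 0, 0], [0, 0, 0], [0, 0, 0], [0, 0, 0], [0, 0, 0], [0, 0, 0], [0, 0, 0]], "claw": [40, 40, 40, 40, 40, 40, 40, 40, 40, 40]}}

```text
t: 32.38
position: [0.6515, -0.2494, 0.0152]
tool_rot: [2.178, 2.264, -0.0]
force: [-0.4, -0.1, -0.0]
width: 0.0408
```

Emit:
{"op": "play_rows", "data": {"dr": [[0, 0, 0], [0, 0, 0], [0, 0, 0], [0, 0, 0], [0, 0, 0], [0, 0, 0], [0, 0, 0], [0, 0, 0], [0, 0, 0], [0, 0, 0]], "slide": [[0, 0, -0.002], [0, 0, -0.002], [0, 0, -0.001], [0, 0, 0], [0, 0, 0], [0, 0, 0], [0, 0, 0], [0, 0, 0], [0, 0, 0], [0, 0, 0]], "claw": [40, 40, 40, 40, 44, 47, 50, 54, 58, 62]}}

```text
t: 33.22
position: [0.6515, -0.2494, 0.0102]
tool_rot: [2.178, 2.264, -0.0]
force: [0.1, -0.4, 0.7]
width: 0.0528
```

Emit:
{"op": "play_rows", "data": {"dr": [[0, 0, 0], [0, 0, 0], [0, 0, 0], [0, 0, 0], [0, 0, 0], [0, 0, 0], [0, 0, 0], [0, 0, 0], [0, 0, 0], [0, 0, 0]], "slide": [[0, 0, 0.01], [0, 0, 0.02], [0, 0, 0.03], [0, 0, 0.035], [0, 0, 0.04], [0, 0.02, 0.03], [0, 0.035, 0.02], [0, 0.04, 0], [0, 0.04, 0], [0, 0.04, 0]], "claw": [65, 65, 65, 65, 65, 65, 65, 70, 70, 70]}}

```text
t: 34.05
position: [0.6511, -0.0728, 0.1965]
tool_rot: [2.178, 2.262, 0.001]
force: [1.3, 0.4, 0.0]
width: 0.06
```

```bash
python3 - <<'E'
from h import *
st(); snap('scene','s22.png')
E
```

```text
t 34.05 p [ 0.6511 -0.0728  0.1965] ty [0.999 0.038 0.001] tz [ 0.001 -0.    -1.   ] F [1.3 0.4 0. ] w 0.06 q [-0.23  0.33  1.29  0.    1.52 -0.27]
```

View pics/s22.png

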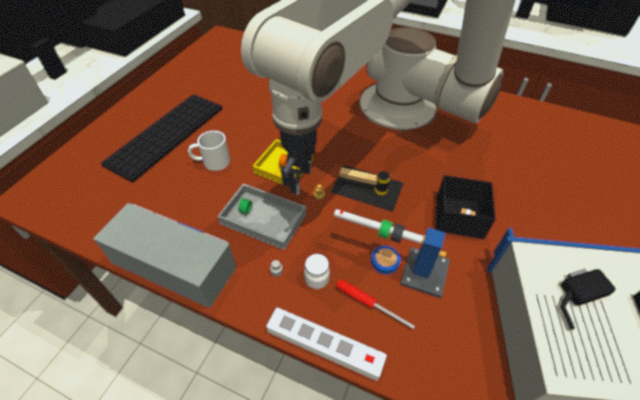

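Emit:
{"op": "play_rows", "data": {"dr": [[0, 0, 0], [0, 0, 0], [0, 0, 0], [0, 0, 0], [0, 0, 0], [0, 0, 0], [0, 0, 0], [0, 0, 0], [0, 0, 0], [0, 0, 0]], "slide": [[-0.001, 0.025, 0], [-0.001, 0.035, 0], [-0.001, 0.035, 0], [-0.001, 0.035, 0], [-0.001, 0.035, 0], [-0.001, 0.025, 0], [-0.001, 0.015, 0], [-0.0005, 0.003, -0.01], [0, 0, -0.015], [0, 0, 0]], "claw": [70, 70, 70, 70, 70, 70, 70, 70, 70, 70]}}

```text
t: 34.93
position: [0.643, 0.1329, 0.1672]
tool_rot: [-2.177, -2.262, 0.005]
force: [-0.5, 0.4, 0.0]
width: 0.06
```

```bash
python3 bar.py w23.png
```

```text
t 34.93 p [0.643  0.1329 0.1672] ty [ 0.999  0.038 -0.004] tz [-0.004 -0.001 -1.   ] F [-0.5  0.4  0. ] w 0.06 q [ 0.09  0.35  1.32 -0.    1.48  0.05]
bar 5942 [0.6432 0.1537 0.1381] [0.6325 0.0517 0.1313] [0.6541 0.2233 0.1405]
axis [-0.0388  0.649 ] n 25 resid 0.00022
orange 33 [0.6376 0.2243 0.1399] [0.6306 0.1286 0.1256] [0.6648 0.2249 0.143 ]
green 3048 [0.6434 0.1417 0.1442] [0.6241 0.1281 0.1204] [0.6628 0.1517 0.1482]
ghist [(np.float64(0.126), 22), (np.float64(0.128), 166), (np.float64(0.13), 180), (np.float64(0.132), 179), (np.float64(0.134), 177), (np.float64(0.136), 180), (np.float64(0.138), 200), (np.float64(0.14), 178), (np.float64(0.142), 194), (np.float64(0.144), 190), (np.float64(0.146), 186), (np.float64(0.148), 207), (np.float64(0.15), 237)]
dark 790 [0.6313 0.1638 0.1398] [0.6225 0.1566 0.1312] [0.6618 0.1809 0.1472]
red 0
```

View pics/w23.png

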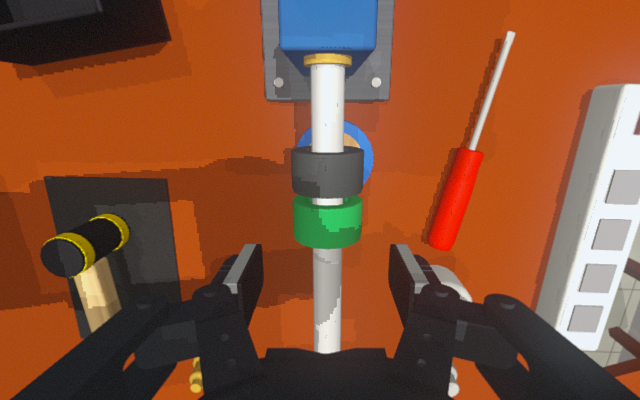

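Emit:
{"op": "play_rows", "data": {"dr": [[0, 0, 0], [0, 0, 0], [0, 0, 0], [0, 0, 0], [0, 0, 0], [0, 0, 0], [0, 0, 0], [0, 0, 0], [0, 0, 0], [0, 0, 0]], "slide": [[0, 0.005, -0.015], [0, 0, -0.02], [0, 0, -0.015], [0, 0, -0.006], [0, 0, -0.004], [0, 0, 0], [0, 0, 0], [0, 0, 0], [0, 0, 0], [0, 0, 0]], "claw": [70, 70, 70, 70, 70, 70, 70, 70, 70, 70]}}

```text
t: 35.82
position: [0.6442, 0.1386, 0.1108]
tool_rot: [2.178, 2.263, 0.001]
force: [0.3, 0.1, 0.5]
width: 0.0592
```

```bash
python3 - <<'E'
from h import *
st(); snap('wrist','w24.png')
E
```

```text
t 35.82 p [0.6442 0.1386 0.1108] ty [0.999 0.039 0.001] tz [ 0.001  0.    -1.   ] F [0.3 0.1 0.5] w 0.0592 q [0.1  0.38 1.39 0.   1.37 0.06]
```

View pics/w24.png

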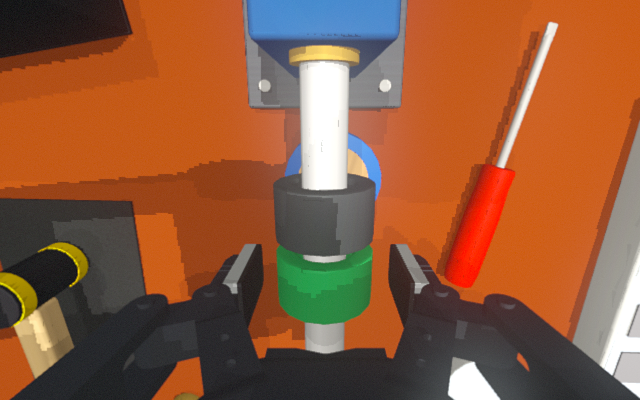

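Aligned. Lower 3 mm, grip, and lift.

Emit:
{"op": "play_rows", "data": {"dr": [[0, 0, 0], [0, 0, 0], [0, 0, 0], [0, 0, 0], [0, 0, 0], [0, 0, 0], [0, 0, 0], [0, 0, 0], [0, 0, 0], [0, 0, 0]], "slide": [[0, 0, -0.003], [0, 0, 0], [0, 0, 0], [0, 0, 0], [0, 0, 0], [0, 0, 0], [0, 0, 0], [0, 0, 0], [0, 0, 0], [0, 0, 0]], "claw": [70, 65, 60, 55, 50, 45, 40, 40, 40, 40]}}

```text
t: 36.7
position: [0.644, 0.1387, 0.1074]
tool_rot: [2.178, 2.264, 0.0]
force: [0.7, 0.0, 5.9]
width: 0.0409
```

Emit:
{"op": "play_rows", "data": {"dr": [[0, 0, 0], [0, 0, 0], [0, 0, 0], [0, 0, 0], [0, 0, 0], [0, 0, 0], [0, 0, 0], [0, 0, 0], [0, 0, 0], [0, 0, 0]], "slide": [[0, 0, 0.001], [0, 0, 0.001], [0, 0, 0.001], [0, 0, 0.0005], [0, 0, 0], [0, 0, 0], [0, 0, 0], [0, 0, 0], [0, 0, 0], [0, 0, 0]], "claw": [40, 40, 40, 40, 40, 40, 40, 40, 40, 40]}}

```text
t: 37.53
position: [0.6439, 0.1386, 0.1106]
tool_rot: [-2.178, -2.264, 0.0]
force: [-0.1, -0.5, -1.7]
width: 0.0408
```

Emit:
{"op": "play_rows", "data": {"dr": [[0, 0, 0], [0, 0, 0], [0, 0, 0], [0, 0, 0], [0, 0, 0], [0, 0, 0], [0, 0, 0], [0, 0, 0], [0, 0, 0], [0, 0, 0]], "slide": [[0.0002, -0.004, 0], [0.0003, -0.008, 0], [0.0003, -0.008, 0], [0.0003, -0.008, 0], [0.0003, -0.008, 0], [0.0003, -0.008, 0], [0.0002, -0.005, 0], [0, 0, 0], [0, 0, 0], [0, 0, 0]], "claw": [40, 40, 40, 40, 40, 40, 40, 40, 40, 40]}}

```text
t: 38.37
position: [0.6458, 0.0898, 0.1106]
tool_rot: [-2.178, -2.264, -0.0]
force: [-0.7, -0.1, -0.7]
width: 0.0409
```

```bash
python3 - <<'E'
from h import *
st(); snap('wrist','w25.png')
E
```

```text
t 38.37 p [0.6458 0.0898 0.1106] ty [ 0.999  0.039 -0.   ] tz [-0.  0. -1.] F [-0.7 -0.1 -0.7] w 0.0409 q [ 0.02  0.37  1.41  0.    1.36 -0.02]
```

View pics/w25.png

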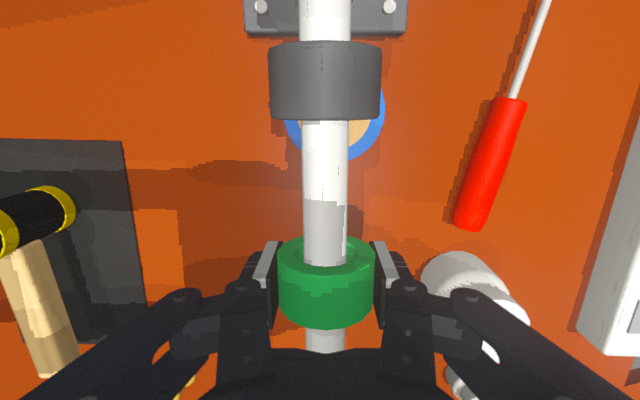

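Emit:
{"op": "play_rows", "data": {"dr": [[0, 0, 0], [0, 0, 0], [0, 0, 0], [0, 0, 0], [0, 0, 0], [0, 0, 0], [0, 0, 0], [0, 0, 0], [0, 0, 0], [0, 0, 0]], "slide": [[0.0002, -0.005, 0], [0.0003, -0.009, 0], [0.0003, -0.009, 0], [0.0003, -0.009, 0], [0.0003, -0.009, 0], [0.0003, -0.009, 0], [0.0003, -0.009, 0], [0.0003, -0.009, 0], [0.0003, -0.009, 0], [0.0003, -0.009, 0]], "claw": [40, 40, 40, 40, 40, 40, 40, 40, 40, 40]}}

```text
t: 39.25
position: [0.6488, 0.0027, 0.1106]
tool_rot: [-2.178, -2.264, 0.0]
force: [0.9, 0.5, -1.3]
width: 0.0408
```

Emit:
{"op": "play_rows", "data": {"dr": [[0, 0, 0], [0, 0, 0], [0, 0, 0], [0, 0, 0], [0, 0, 0], [0, 0, 0], [0, 0, 0], [0, 0, 0], [0, 0, 0], [0, 0, 0]], "slide": [[0.0003, -0.009, 0], [0.0003, -0.009, 0], [0.0003, -0.009, 0], [0.0003, -0.009, 0], [0.0003, -0.009, 0], [0, -0.025, 0], [0, -0.035, 0], [0, -0.035, 0], [0, -0.035, 0], [0, -0.025, 0]], "claw": [40, 40, 40, 40, 40, 40, 40, 40, 40, 40]}}

```text
t: 40.08
position: [0.6498, -0.1996, 0.1106]
tool_rot: [2.179, 2.263, -0.001]
force: [-0.1, -0.9, -1.0]
width: 0.0406
```

```bash
python3 - <<'E'
from h import *
st(); snap('wrist','w26.png')
E
```

```text
t 40.08 p [ 0.6498 -0.1996  0.1106] ty [ 0.999  0.038 -0.   ] tz [-0.    -0.001 -1.   ] F [-0.1 -0.9 -1. ] w 0.0406 q [-0.41  0.43  1.33 -0.    1.38 -0.45]
```

View pics/w26.png

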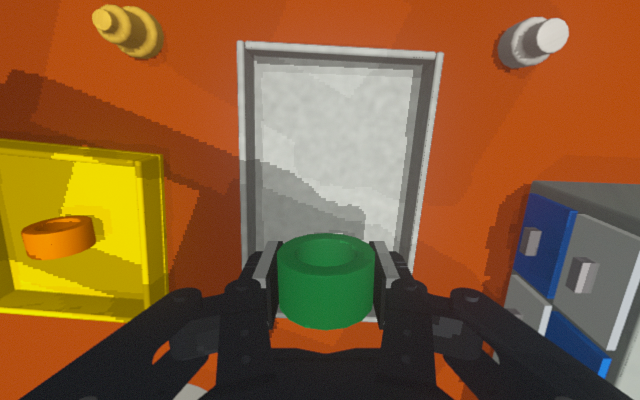

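```bash
python3 - <<'E'
from h import *
im=snap('top'); W=cloud(im);hsv=cv2.cvtColor(im['pixels'],cv2.COLOR_RGB2HSV).astype(int);H,S,V=[hsv[...,i] for i in range(3)]
m=(H>45)&(H<85)&(S>100)&(W[...,2]<.07)&(W[...,0]>.55)&(W[...,1]<-.09)
print(m.sum(),np.median(W[m],0),np.percentile(W[m],[2,98],axis=0))
s=snap('scene')
a=cv2.resize(s['pixels'][130:260,200:400],(780,507),interpolation=cv2.INTER_CUBIC);cv2.imwrite('pics/c27.png',a[...,::-1])
E
```

```text
59 [ 0.64385754 -0.246745    0.04441661] [[ 0.63298244 -0.25574304  0.03436558]
 [ 0.65661713 -0.23721545  0.05055722]]
```

View pics/c27.png

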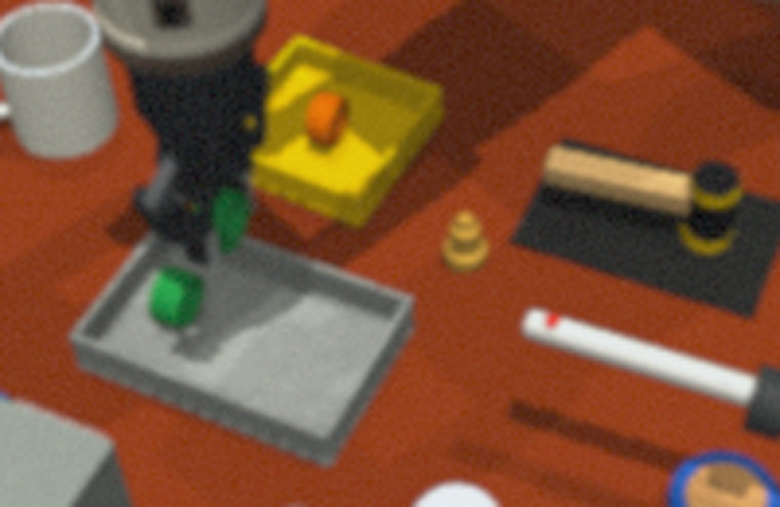

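Emit:
{"op": "play_rows", "data": {"dr": [[0, 0, 0], [0, 0, 0], [0, 0, 0], [0, 0, 0], [0, 0, 0], [0, 0, 0], [0, 0, 0], [0, 0, 0], [0, 0, 0], [0, 0, 0]], "slide": [[0.002, 0.016, 0], [0, 0, -0.02], [0, 0, -0.025], [0, 0, -0.02], [0, 0, -0.015], [0, 0, -0.01], [0, 0, -0.005], [0, 0, 0], [0, 0, 0], [0, 0, 0]], "claw": [40, 40, 40, 40, 40, 40, 40, 40, 40, 40]}}

```text
t: 41.07
position: [0.6528, -0.1804, 0.0168]
tool_rot: [2.177, 2.263, 0.001]
force: [-0.3, -0.2, -0.9]
width: 0.0411
```

Emit:
{"op": "play_rows", "data": {"dr": [[0, 0, 0], [0, 0, 0], [0, 0, 0], [0, 0, 0], [0, 0, 0], [0, 0, 0], [0, 0, 0], [0, 0, 0], [0, 0, 0], [0, 0, 0]], "slide": [[0, 0, -0.002], [0, 0, -0.002], [0, 0, -0.001], [0, 0, 0], [0, 0, 0], [0, 0, 0], [0, 0, 0], [0, 0, 0], [0, 0, 0], [0, 0, 0]], "claw": [40, 40, 40, 40, 44, 47, 50, 54, 58, 62]}}

```text
t: 41.9
position: [0.6523, -0.1804, 0.0107]
tool_rot: [2.178, 2.264, -0.0]
force: [-0.6, -0.2, -0.1]
width: 0.0529
```

Emit:
{"op": "play_rows", "data": {"dr": [[0, 0, 0], [0, 0, 0], [0, 0, 0], [0, 0, 0], [0, 0, 0], [0, 0, 0], [0, 0, 0], [0, 0, 0], [0, 0, 0], [0, 0, 0]], "slide": [[0, 0, 0.01], [0, 0, 0.02], [0, 0, 0.03], [0, 0, 0.035], [0, 0, 0.04], [0, 0.02, 0.03], [0, 0.035, 0.02], [0, 0.035, 0], [0, 0.035, 0], [0, 0.02, 0]], "claw": [65, 65, 65, 65, 65, 65, 65, 70, 70, 70]}}

```text
t: 42.73
position: [0.652, -0.0322, 0.1972]
tool_rot: [2.176, 2.265, 0.002]
force: [-0.6, 0.6, -0.3]
width: 0.0596
```

```bash
python3 - <<'E'
from h import *
st(); s=snap('scene')
a=cv2.resize(s['pixels'][130:260,200:400],(780,507),interpolation=cv2.INTER_CUBIC);cv2.imwrite('pics/c28.png',a[...,::-1])
E
```

```text
t 42.73 p [ 0.652  -0.0322  0.1972] ty [0.999 0.04  0.001] tz [ 0.001  0.    -1.   ] F [-0.6  0.6 -0.3] w 0.0596 q [-0.17  0.32  1.29  0.    1.52 -0.21]
```

View pics/c28.png

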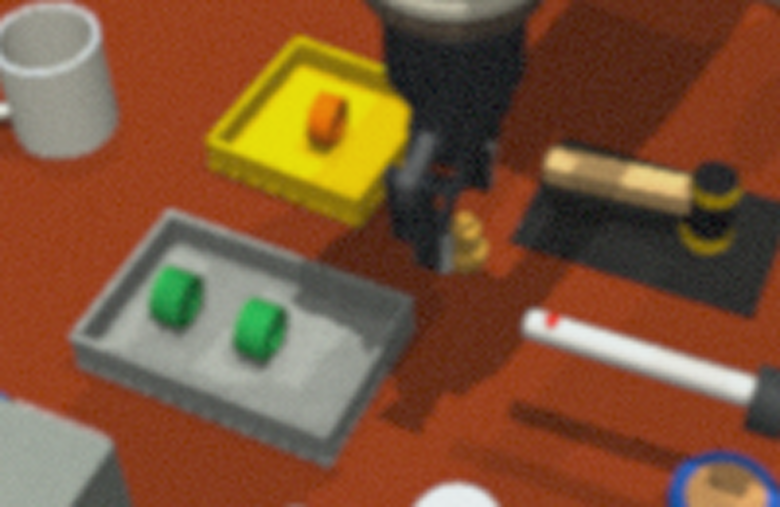

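Emit:
{"op": "play_rows", "data": {"dr": [[0, 0, 0], [0, 0, 0], [0, 0, 0], [0, 0, 0], [0, 0, 0], [0, 0, 0], [0, 0, 0], [0, 0, 0], [0, 0, 0], [0, 0, 0]], "slide": [[-0.001, 0.025, 0], [-0.0015, 0.035, 0], [-0.0015, 0.035, 0], [-0.0015, 0.035, 0], [-0.0015, 0.035, 0], [-0.001, 0.02, 0], [-0.001, 0.012, 0], [-0.0005, 0.002, -0.01], [0, 0, -0.015], [0, 0, 0]], "claw": [70, 70, 70, 70, 70, 70, 70, 70, 70, 70]}}

```text
t: 43.62
position: [0.6418, 0.1624, 0.1674]
tool_rot: [-2.177, -2.262, 0.005]
force: [0.3, -0.0, -1.1]
width: 0.0599
```

```bash
python3 bar.py w29.png; python3 - <<'E'
from h import *
im=snap('wrist');W=cloud(im);px=im['pixels'].astype(int)
X,Y,Z=[W[...,i] for i in range(3)]
m=(abs(X-.643)<.017)&(Z>.1425)&(Z<.152)&(Y>.14)&(Y<.21)
print(m.sum(),np.percentile(W[m],[1,50,99],axis=0))
E
```

```text
t 43.62 p [0.6418 0.1624 0.1674] ty [ 0.999  0.038 -0.004] tz [-0.004 -0.001 -1.   ] F [ 0.3 -0.  -1.1] w 0.0599 q [ 0.13  0.36  1.31 -0.    1.48  0.09]
bar 5333 [0.6428 0.1492 0.1382] [0.6326 0.0805 0.1313] [0.6532 0.2231 0.1404]
axis [-0.0401  0.6491] n 23 resid 0.0002
orange 6 [0.6587 0.1593 0.1387] [0.6313 0.1576 0.1268] [0.6637 0.2245 0.1411]
green 0
dark 1590 [0.6344 0.1653 0.1435] [0.6229 0.1573 0.131 ] [0.6613 0.1806 0.148 ]
red 0
1881 [[0.62956634 0.15705657 0.14261166]
 [0.64244476 0.16934012 0.14601486]
 [0.65559976 0.18057768 0.14834715]]
```

View pics/w29.png

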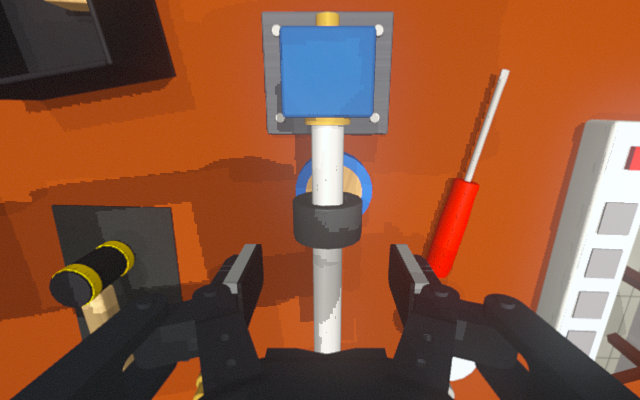

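Emit:
{"op": "play_rows", "data": {"dr": [[0, 0, 0], [0, 0, 0], [0, 0, 0], [0, 0, 0], [0, 0, 0], [0, 0, 0], [0, 0, 0], [0, 0, 0], [0, 0, 0], [0, 0, 0]], "slide": [[0, 0.005, -0.015], [0, 0, -0.02], [0, 0, -0.015], [0, 0, -0.008], [0, 0, -0.005], [0, 0, 0], [0, 0, 0], [0, 0, 0], [0, 0, 0], [0, 0, 0]], "claw": [70, 70, 70, 70, 70, 70, 70, 70, 70, 70]}}

```text
t: 44.55
position: [0.643, 0.1686, 0.1083]
tool_rot: [2.178, 2.263, 0.001]
force: [1.0, 0.3, 0.1]
width: 0.0598
```

```bash
python3 - <<'E'
from h import *
st(); snap('wrist','w30.png')
E
```

```text
t 44.55 p [0.643  0.1686 0.1083] ty [0.999 0.039 0.001] tz [ 0.001  0.    -1.   ] F [1.  0.3 0.1] w 0.0598 q [0.14 0.4  1.38 0.   1.37 0.1 ]
```

View pics/w30.png

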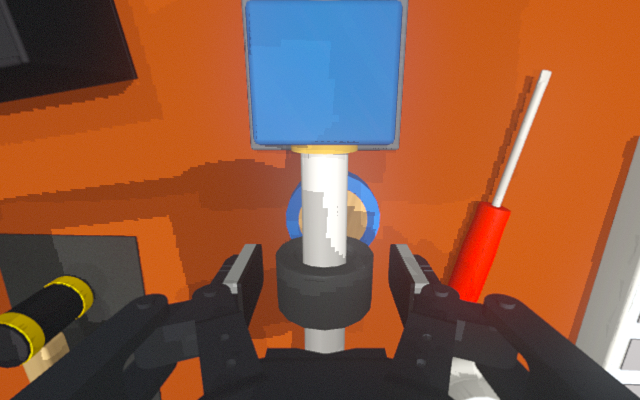

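Emit:
{"op": "play_rows", "data": {"dr": [[0, 0, 0], [0, 0, 0], [0, 0, 0], [0, 0, 0], [0, 0, 0], [0, 0, 0], [0, 0, 0], [0, 0, 0], [0, 0, 0], [0, 0, 0]], "slide": [[0, 0, -0.001], [0, 0, 0], [0, 0, 0], [0, 0, 0], [0, 0, 0], [0, 0, 0], [0, 0, 0], [0, 0, 0], [0, 0, 0], [0, 0, 0]], "claw": [70, 65, 60, 55, 50, 45, 40, 40, 40, 40]}}

```text
t: 45.43
position: [0.6428, 0.1687, 0.1068]
tool_rot: [2.178, 2.264, 0.0]
force: [-2.3, -0.6, 5.4]
width: 0.0405
```

Emit:
{"op": "play_rows", "data": {"dr": [[0, 0, 0], [0, 0, 0], [0, 0, 0], [0, 0, 0], [0, 0, 0], [0, 0, 0], [0, 0, 0], [0, 0, 0], [0, 0, 0], [0, 0, 0]], "slide": [[0, 0, 0.001], [0, 0, 0.001], [0, 0, 0.001], [0, 0, 0.0005], [0, 0, 0], [0, 0, 0], [0, 0, 0], [0, 0, 0], [0, 0, 0], [0, 0, 0]], "claw": [40, 40, 40, 40, 40, 40, 40, 40, 40, 40]}}

```text
t: 46.27
position: [0.6427, 0.1686, 0.11]
tool_rot: [-2.178, -2.264, 0.0]
force: [-0.5, -0.1, -1.3]
width: 0.041
```

Emit:
{"op": "play_rows", "data": {"dr": [[0, 0, 0], [0, 0, 0], [0, 0, 0], [0, 0, 0], [0, 0, 0], [0, 0, 0], [0, 0, 0], [0, 0, 0], [0, 0, 0], [0, 0, 0]], "slide": [[0.0002, -0.004, 0], [0.0003, -0.008, 0], [0.0003, -0.008, 0], [0.0003, -0.008, 0], [0.0003, -0.008, 0], [0.0003, -0.008, 0], [0.0003, -0.008, 0], [0.0003, -0.008, 0], [0.0003, -0.008, 0], [0.0003, -0.008, 0]], "claw": [40, 40, 40, 40, 40, 40, 40, 40, 40, 40]}}

```text
t: 47.1
position: [0.6457, 0.0918, 0.1101]
tool_rot: [-2.178, -2.264, 0.0]
force: [0.0, 0.4, -0.1]
width: 0.0409
```

```bash
python3 - <<'E'
from h import *
st(); snap('wrist','w31.png')
E
```

```text
t 47.1 p [0.6457 0.0918 0.1101] ty [ 0.999  0.039 -0.   ] tz [-0.  0. -1.] F [ 0.   0.4 -0.1] w 0.0409 q [ 0.02  0.37  1.41  0.    1.36 -0.02]
```

View pics/w31.png

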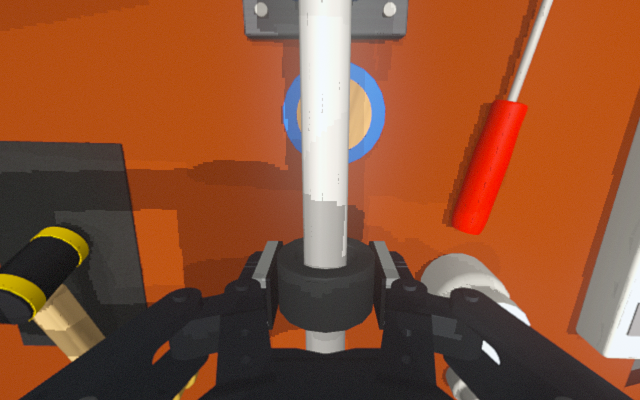

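Emit:
{"op": "play_rows", "data": {"dr": [[0, 0, 0], [0, 0, 0], [0, 0, 0], [0, 0, 0], [0, 0, 0], [0, 0, 0], [0, 0, 0], [0, 0, 0], [0, 0, 0], [0, 0, 0]], "slide": [[0.0003, -0.008, 0], [0.0003, -0.009, 0], [0.0003, -0.009, 0], [0.0003, -0.009, 0], [0.0003, -0.009, 0], [0.0003, -0.009, 0], [0.0003, -0.009, 0], [0.0003, -0.009, 0], [0.0003, -0.009, 0], [0.0003, -0.009, 0]], "claw": [40, 40, 40, 40, 40, 40, 40, 40, 40, 40]}}

```text
t: 47.98
position: [0.6486, 0.0027, 0.1101]
tool_rot: [-2.178, -2.264, 0.0]
force: [-0.1, -0.3, -1.1]
width: 0.0408
```

Emit:
{"op": "play_rows", "data": {"dr": [[0, 0, 0], [0, 0, 0], [0, 0, 0], [0, 0, 0], [0, 0, 0], [0, 0, 0], [0, 0, 0], [0, 0, 0], [0, 0, 0], [0, 0, 0]], "slide": [[0.0003, -0.009, 0], [0.0003, -0.009, 0], [0.0003, -0.009, 0], [0.0003, -0.009, 0], [0, -0.02, 0], [0, -0.025, 0], [0, -0.025, 0], [0, -0.017, 0], [0, 0, -0.01], [0, 0, -0.02]], "claw": [40, 40, 40, 40, 40, 40, 40, 40, 40, 40]}}

```text
t: 48.82
position: [0.6509, -0.1208, 0.0817]
tool_rot: [2.178, 2.26, 0.003]
force: [0.3, 0.0, -1.4]
width: 0.0411
```

```bash
python3 - <<'E'
from h import *
st(); snap('wrist','w32.png')
s=snap('scene')
a=cv2.resize(s['pixels'][130:260,200:400],(780,507),interpolation=cv2.INTER_CUBIC);cv2.imwrite('pics/c32.png',a[...,::-1])
E
```

```text
t 48.82 p [ 0.6509 -0.1208  0.0817] ty [0.999 0.037 0.004] tz [ 0.004 -0.001 -1.   ] F [ 0.3  0.  -1.4] w 0.0411 q [-0.3   0.41  1.41  0.    1.31 -0.34]
```

View pics/w32.png

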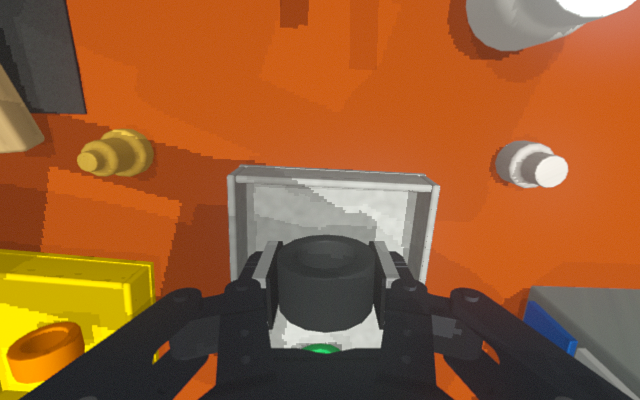

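View pics/c32.png

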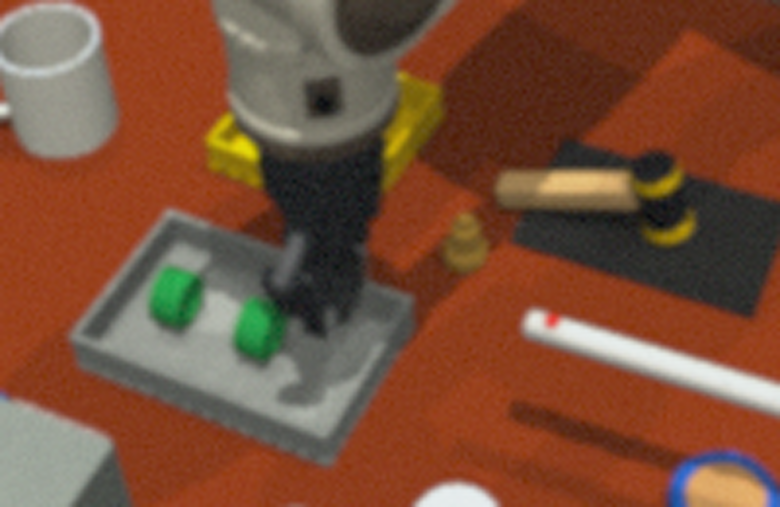

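Emit:
{"op": "play_rows", "data": {"dr": [[0, 0, 0], [0, 0, 0], [0, 0, 0], [0, 0, 0], [0, 0, 0], [0, 0, 0], [0, 0, 0], [0, 0, 0], [0, 0, 0], [0, 0, 0]], "slide": [[0.001, -0.006, -0.01], [0, 0, -0.02], [0, 0, -0.02], [0, 0, -0.01], [0, 0, -0.006], [0, 0, -0.003], [0, 0, 0], [0, 0, 0], [0, 0, 0], [0, 0, 0]], "claw": [40, 40, 40, 40, 40, 40, 40, 40, 40, 40]}}

```text
t: 49.75
position: [0.6512, -0.1255, 0.012]
tool_rot: [2.177, 2.263, 0.001]
force: [-0.6, -0.1, -1.4]
width: 0.0407
```

Emit:
{"op": "play_rows", "data": {"dr": [[0, 0, 0], [0, 0, 0], [0, 0, 0], [0, 0, 0], [0, 0, 0], [0, 0, 0], [0, 0, 0], [0, 0, 0], [0, 0, 0], [0, 0, 0]], "slide": [[0, 0, -0.002], [0, 0, 0], [0, 0, 0], [0, 0, 0], [0, 0, 0], [0, 0, 0], [0, 0, 0], [0, 0, 0], [0, 0, 0], [0, 0, 0]], "claw": [40, 40, 40, 40, 44, 47, 50, 54, 58, 62]}}

```text
t: 50.58
position: [0.6509, -0.1254, 0.0092]
tool_rot: [-2.178, -2.264, 0.0]
force: [-0.4, 0.0, 0.5]
width: 0.0528
```

Emit:
{"op": "play_rows", "data": {"dr": [[0, 0, 0], [0, 0, 0], [0, 0, 0], [0, 0, 0], [0, 0, 0], [0, 0, 0], [0, 0, 0], [0, 0, 0], [0, 0, 0], [0, 0, 0]], "slide": [[0, 0, 0.01], [0, 0, 0.02], [0, 0, 0.03], [0, 0, 0.035], [0, 0, 0.04], [-0.01, 0, 0.035], [-0.03, 0.005, 0.02], [-0.035, 0.01, 0.01], [-0.035, 0.01, 0], [-0.035, 0.01, 0]], "claw": [65, 65, 65, 65, 65, 65, 65, 70, 70, 70]}}

```text
t: 51.42
position: [0.5044, -0.09, 0.2104]
tool_rot: [2.177, 2.263, 0.001]
force: [0.5, -0.3, -0.4]
width: 0.0597
```

Emit:
{"op": "play_rows", "data": {"dr": [[0, 0, 0], [0, 0, 0], [0, 0, 0], [0, 0, 0], [0, 0, 0], [0, 0, 0], [0, 0, 0], [0, 0, 0], [0, 0, 0], [0, 0, 0]], "slide": [[-0.035, 0.005, 0], [-0.03, 0.005, 0], [-0.02, 0.005, 0], [0, 0, 0], [0, 0, 0], [0, 0, 0], [0, 0, 0], [0, 0, 0], [0, 0, 0], [0, 0, 0]], "claw": [65, 65, 65, 65, 65, 65, 65, 65, 65, 65]}}

```text
t: 52.25
position: [0.4211, -0.0754, 0.2088]
tool_rot: [-2.178, -2.263, 0.001]
force: [0.0, -0.5, 0.4]
width: 0.0558
```

```bash
python3 - <<'E'
from h import *
st(); im=snap('wrist','w33.png'); np.savez('im_w33.npz',**im)
s=snap('scene'); np.savez('im_s33.npz',**s)
a=cv2.resize(s['pixels'][130:260,200:400],(780,507),interpolation=cv2.INTER_CUBIC);cv2.imwrite('pics/c33.png',a[...,::-1])
E
```

```text
t 52.25 p [ 0.4211 -0.0754  0.2088] ty [ 0.999  0.039 -0.001] tz [-0.001  0.    -1.   ] F [ 0.  -0.5  0.4] w 0.0558 q [-0.36 -0.15  1.79 -0.    1.51 -0.4 ]
```

View pics/w33.png

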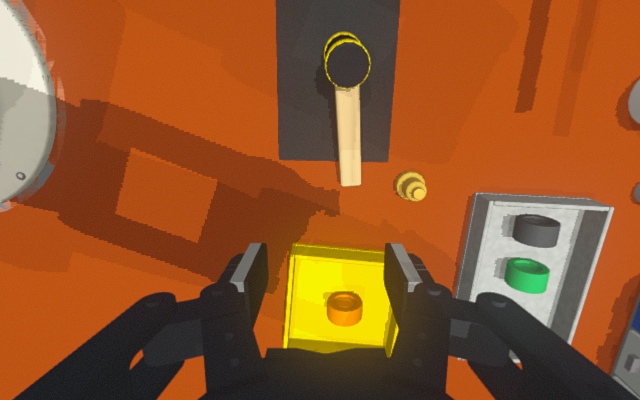

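View pics/c33.png

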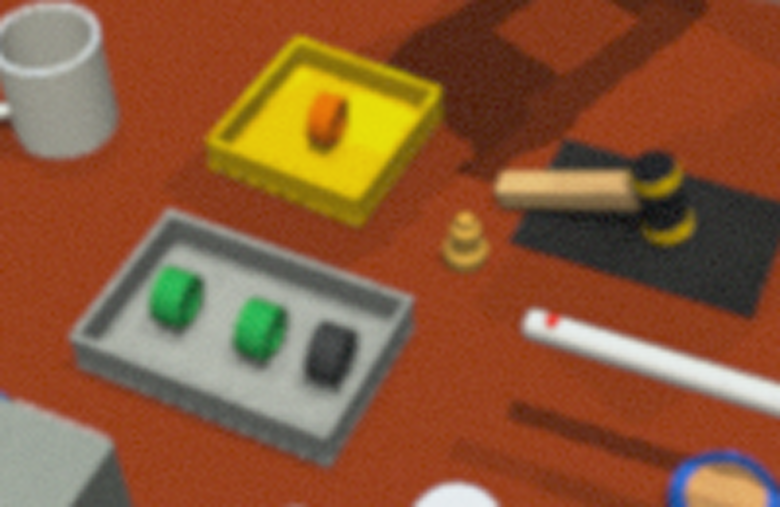

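```bash
cat > mal.py <<'E'
from h import *
im=dict(np.load('im_w33.npz'))
W=cloud(im);hsv=cv2.cvtColor(im['pixels'],cv2.COLOR_RGB2HSV).astype(int);H,S,V=[hsv[...,i] for i in range(3)]
X,Y,Z=[W[...,i] for i in range(3)]
w=(abs(X-.44)<.08)&(Y<.05)&(Y>-.12)&(Z>.044)&(Z<.07)&(H>8)&(H<30)&(V>120)&(X<.49)
p=W[w];k=np.polyfit(p[:,1],p[:,0],1);print(len(p),k,np.percentile(p,[1,50,99],axis=0).round(4).tolist())
for y0 in np.arange(-.07,.05,.02):
    q=p[abs(p[:,1]-y0)<.004]
    if len(q): print(round(y0,2),np.percentile(q[:,0],[2,98]).round(4),np.median(q[:,2]).round(4),len(q))
w=(abs(X-.44)<.06)&(Y<.14)&(Y>0)&(Z>.063)&(Z<.085);p=W[w];print('head',len(p),np.percentile(p,[1,50,99],axis=0).round(4).tolist())
A=np.c_[p[:,:2],np.ones(len(p))];print('plane',np.linalg.lstsq(A,p[:,2],rcond=None)[0])
m=(V<75)&(S<120)&(Z<.012)&(X>.33)&(X<.52)&(Y>-.1)&(Y<.16);p=W[m];print('mat',len(p),np.percentile(p,[1,50,99],axis=0).round(4).tolist())
E
python3 mal.py
```

```text
689 [-0.17451326  0.4378064 ] [[0.4166, -0.0099, 0.0441], [0.4367, 0.0052, 0.0477], [0.4523, 0.0482, 0.0697]]
-0.01 [0.43   0.4457] 0.0445 53
0.01 [0.426  0.4479] 0.0492 201
0.03 [0.4164 0.453 ] 0.0686 19
head 1739 [[0.4174, 0.0112, 0.0645], [0.4344, 0.0286, 0.0714], [0.4518, 0.0461, 0.0765]]
plane [-0.01203124  0.23791099  0.06972774]
mat 8276 [[0.3688, -0.0306, 0.0016], [0.4138, 0.0609, 0.0034], [0.484, 0.0928, 0.0052]]
```

```bash
python3 - <<'E'
from h import *
im=dict(np.load('im_w33.npz'))
W=cloud(im);hsv=cv2.cvtColor(im['pixels'],cv2.COLOR_RGB2HSV).astype(int);H,S,V=[hsv[...,i] for i in range(3)]
X,Y,Z=[W[...,i] for i in range(3)]
uu,vv=np.meshgrid(np.arange(640),np.arange(400))
w=(uu>325)&(uu<372)&(vv>80)&(vv<190)&(V>140)&(S<150)&(Z>.008)
print(w.sum())
p=W[w]
for y0 in np.arange(-.1,.03,.01):
    q=p[abs(p[:,1]-y0)<.004]
    if len(q)>5: print(round(y0,2),np.percentile(q[:,0],[3,97]).round(4),np.percentile(q[:,2],[5,50,95]).round(4),len(q))
E
```

```text
2208
-0.08 [0.4372 0.4578] [0.0197 0.0216 0.0236] 140
-0.07 [0.436  0.4566] [0.0229 0.0247 0.0266] 148
-0.06 [0.4347 0.4557] [0.0256 0.0277 0.0297] 157
-0.05 [0.4337 0.4547] [0.0288 0.031  0.0329] 171
-0.04 [0.4327 0.4537] [0.0316 0.0342 0.0358] 179
-0.03 [0.4315 0.4518] [0.035 0.037 0.039] 183
-0.02 [0.4299 0.4505] [0.0383 0.0402 0.042 ] 197
-0.01 [0.4291 0.4495] [0.0414 0.0432 0.045 ] 205
-0.0 [0.4277 0.4485] [0.0443 0.0463 0.048 ] 221
0.01 [0.427  0.4479] [0.0468 0.049  0.0505] 161
```

Emit:
{"op": "play_rows", "data": {"dr": [[0, 0, 4.2], [5.63, 0.63, 0], [5.63, 0.63, 0], [5.63, 0.63, 0], [0, 0, 0], [0, 0, 0], [0, 0, 0], [0, 0, 0], [0, 0, 0], [0, 0, 0]], "slide": [[0.005, 0.01, 0], [0.005, 0.02, 0], [0.005, 0.02, 0], [0.003, 0.02, 0], [0, 0.005, -0.03], [0, 0, -0.03], [0, 0, -0.03], [0, 0, -0.02], [0, 0, 0], [0, 0, 0]], "claw": [65, 65, 65, 65, 65, 65, 65, 65, 65, 65]}}

```text
t: 53.18
position: [0.4387, -0.0003, 0.0991]
tool_rot: [-1.936, -2.166, -0.289]
force: [0.3, 0.5, 0.9]
width: 0.0557
```

```bash
python3 - <<'E'
from h import *
st(); im=snap('wrist','w34.png'); np.savez('im_w34.npz',**im)
E
```

```text
t 53.18 p [ 4.387e-01 -3.000e-04  9.910e-02] ty [ 0.994  0.112 -0.001] tz [-0.034  0.291 -0.956] F [0.3 0.5 0.9] w 0.0557 q [-0.37  0.01  1.9   0.27  1.39 -0.55]
```

View pics/w34.png

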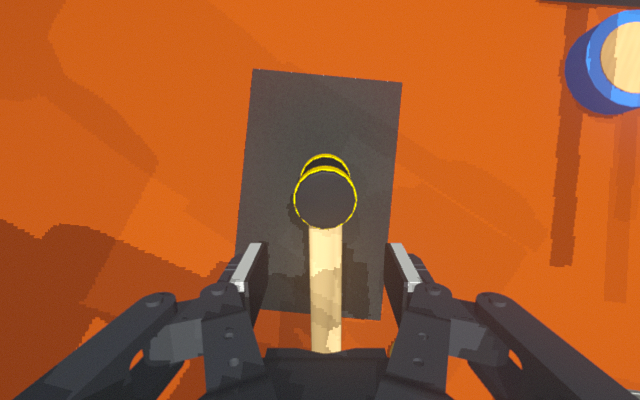

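Emit:
{"op": "play_rows", "data": {"dr": [[0, 0, 0], [0, 0, 0], [0, 0, 0], [0, 0, 0], [0, 0, 0], [0, 0, 0], [0, 0, 0], [0, 0, 0], [0, 0, 0], [0, 0, 0]], "slide": [[0, 0, -0.015], [0, 0, -0.02], [0, 0, -0.02], [0, 0, -0.012], [0, 0, -0.006], [0, 0, -0.004], [0, 0, -0.002], [0, 0, 0], [0, 0, 0], [0, 0, 0]], "claw": [65, 65, 65, 65, 65, 65, 65, 65, 65, 65]}}

```text
t: 54.07
position: [0.4392, -0.0005, 0.0208]
tool_rot: [-1.937, -2.168, -0.29]
force: [0.6, -0.3, 0.6]
width: 0.0557
```

Emit:
{"op": "play_rows", "data": {"dr": [[0, 0, 0], [0, 0, 0], [0, 0, 0], [0, 0, 0], [0, 0, 0], [0, 0, 0], [0, 0, 0], [0, 0, 0], [0, 0, 0], [0, 0, 0]], "slide": [[0, 0, 0], [0, 0, 0], [0, 0, 0], [0, 0, 0], [0, 0, 0], [0, 0, 0], [0, 0, 0], [0, 0, 0], [0, 0, 0], [0, 0, 0]], "claw": [55, 45, 35, 25, 15, 12, 12, 12, 12, 12], "grip_force": 110}}

```text
t: 54.9
position: [0.4389, -0.0005, 0.0204]
tool_rot: [-1.937, -2.167, -0.289]
force: [-3.1, -2.0, 6.7]
width: 0.0204
```

```bash
python3 - <<'E'
from h import *
st(); im=snap('wrist','w35.png')
E
```

```text
t 54.9 p [ 0.4389 -0.0005  0.0204] ty [0.994 0.112 0.   ] tz [-0.033  0.29  -0.956] F [-3.1 -2.   6.7] w 0.0204 q [-0.37  0.11  1.97  0.28  1.21 -0.61]
```

View pics/w35.png

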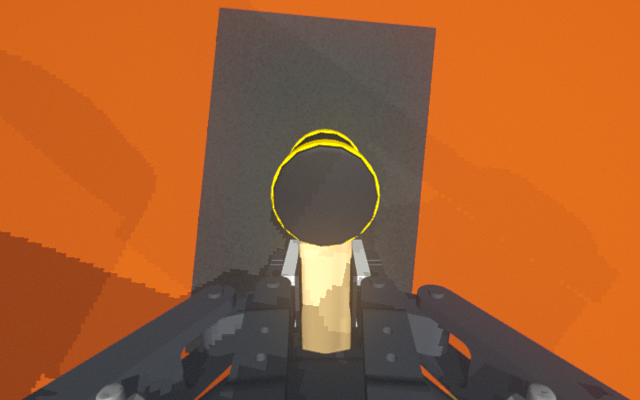

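Emit:
{"op": "play_rows", "data": {"dr": [[0, 0, 0], [0, 0, 0], [0, 0, 0], [0, 0, 0], [-5.63, -0.63, 0], [-5.63, -0.63, 0], [-5.63, -0.63, 0], [0, 0, 0], [0, 0, 0], [0, 0, 0]], "slide": [[0, 0, 0.005], [0, 0, 0.015], [0, 0, 0.02], [0, 0, 0.02], [-0.002, 0.008, 0], [-0.003, 0.01, 0], [-0.003, 0.01, 0], [-0.001, 0.005, 0], [0, 0, -0.02], [0, 0, -0.01]], "claw": [12, 12, 12, 12, 12, 12, 12, 12, 12, 12]}}

```text
t: 55.78
position: [0.4293, 0.0334, 0.0491]
tool_rot: [-2.091, -2.343, -0.0]
force: [-0.5, -0.2, -4.0]
width: 0.0198
```

```bash
python3 - <<'E'
from h import *
st(); im=snap('wrist','w36.png')
W=cloud(im);X,Y,Z=[W[...,i] for i in range(3)]
uu,vv=np.meshgrid(np.arange(640),np.arange(400))
m=((uu-325)**2+(vv-195)**2<42**2);p=W[m];p=p[~np.isnan(p[:,0])]
A=np.c_[p[:,:2],np.ones(len(p))];print('plane',np.linalg.lstsq(A,p[:,2],rcond=None)[0],np.median(p,0))
s=snap('scene')
a=cv2.resize(s['pixels'][150:230,310:430],(600,400),interpolation=cv2.INTER_CUBIC);cv2.imwrite('pics/c36.png',a[...,::-1])
E
```

```text
t 55.78 p [0.4293 0.0334 0.0491] ty [ 0.994  0.113 -0.001] tz [-0.001  0.001 -1.   ] F [-0.5 -0.2 -4. ] w 0.0198 q [-0.1  -0.01  2.    0.    1.15 -0.22]
plane [-0.0075747  -0.00165776  0.09297161] [0.42431359 0.07590374 0.0896285 ]
```

View pics/c36.png

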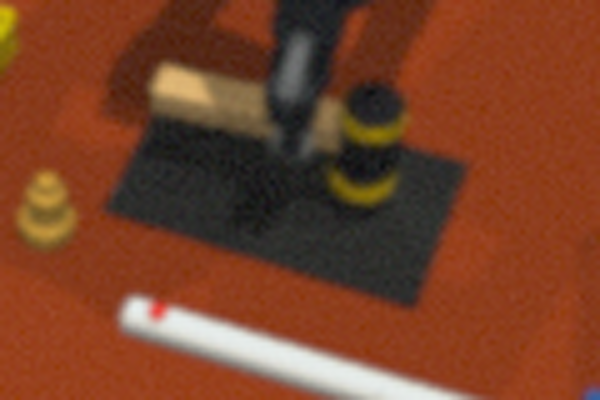

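Emit:
{"op": "play_rows", "data": {"dr": [[0, 0, 0], [0, 0, 0], [0, 0, 0], [0, 0, 0], [0, 0, 0], [0, 0, 0], [0, 0, 0], [0, 0, 0], [0, 0, 0], [0, 0, 0]], "slide": [[0, 0, -0.006], [0, 0, -0.006], [0, 0, -0.003], [0, 0, -0.002], [0, 0, -0.001], [0, 0, 0], [0, 0, 0], [0, 0, 0], [0, 0, 0], [0, 0, 0]], "claw": [12, 12, 12, 12, 12, 12, 12, 12, 12, 12]}}

```text
t: 56.72
position: [0.4299, 0.0326, 0.0322]
tool_rot: [2.094, 2.342, 0.0]
force: [-0.5, -0.8, -3.4]
width: 0.0199
```

Emit:
{"op": "play_rows", "data": {"dr": [[0, 0, 0], [0, 0, 0], [0, 0, 0], [0, 0, 0], [0, 0, 0], [0, 0, 0], [0, 0, 0], [0, 0, 0], [0, 0, 0], [0, 0, 0]], "slide": [[0, 0, -0.001], [0, 0, -0.001], [0, 0, 0], [0, 0, 0], [0, 0, 0], [0, 0, 0], [0, 0, 0], [0, 0, 0], [0, 0, 0], [0, 0, 0]], "claw": [12, 12, 12, 12, 12, 12, 12, 12, 12, 12]}}

```text
t: 57.55
position: [0.4298, 0.0326, 0.0301]
tool_rot: [-2.094, -2.342, 0.0]
force: [0.4, -0.9, -3.0]
width: 0.0198
```

Emit:
{"op": "play_rows", "data": {"dr": [[0, 0, 0], [0, 0, 0], [0, 0, 0], [0, 0, 0], [0, 0, 0], [0, 0, 0], [0, 0, 0], [0, 0, 0], [0, 0, 0], [0, 0, 0]], "slide": [[0, 0, -0.001], [0, 0, -0.0005], [0, 0, 0], [0, 0, 0], [0, 0, 0], [0, 0, 0], [0, 0, 0], [0, 0, 0], [0, 0, 0], [0, 0, 0]], "claw": [12, 12, 12, 12, 12, 12, 12, 12, 12, 12]}}

```text
t: 58.38
position: [0.43, 0.0325, 0.0288]
tool_rot: [2.093, 2.342, -0.0]
force: [-2.4, -3.0, 5.4]
width: 0.0202
```

Contact. Release gently and retreat.

Emit:
{"op": "play_rows", "data": {"dr": [[0, 0, 0], [0, 0, 0], [0, 0, 0], [0, 0, 0], [0, 0, 0], [0, 0, 0], [0, 0, 0], [0, 0, 0], [0, 0, 0], [0, 0, 0]], "slide": [[0, 0, 0], [0, 0, 0], [0, 0, 0], [0, 0, 0], [0, 0, 0], [0, 0, 0], [0, 0, 0], [0, 0, 0], [0, 0, 0], [0, 0, 0]], "claw": [12, 12, 15, 18, 21, 24, 27, 30, 40, 50]}}

```text
t: 59.22
position: [0.4298, 0.0327, 0.0285]
tool_rot: [-2.094, -2.342, 0.0]
force: [-0.3, -0.2, 0.1]
width: 0.0425
```

Emit:
{"op": "play_rows", "data": {"dr": [[0, 0, 0], [0, 0, 0], [0, 0, 0], [0, 0, 0], [0, 0, 0], [0, 0, 0], [0, 0, 0], [0, 0, 0], [0, 0, 0], [0, 0, 0]], "slide": [[0, 0, 0.005], [0, 0, 0.015], [0, 0, 0.025], [0, 0, 0.035], [0, 0, 0.04], [0, 0, 0.04], [0, -0.02, 0.02], [0, -0.03, 0.02], [0, -0.03, 0], [0, -0.02, 0]], "claw": [55, 55, 55, 60, 60, 60, 60, 60, 60, 60]}}

```text
t: 60.05
position: [0.43, -0.0693, 0.2303]
tool_rot: [2.092, 2.34, 0.001]
force: [-0.4, 0.5, -1.2]
width: 0.0512
```

Emit:
{"op": "play_rows", "data": {"dr": [[0, 0, 0], [0, 0, 0], [0, 0, 0], [0, 0, 0], [0, 0, 0], [0, 0, 0], [0, 0, 0], [0, 0, 0], [0, 0, 0], [0, 0, 0]], "slide": [[0, -0.02, 0.005], [0, -0.02, 0.005], [0, 0, 0], [0, 0, 0], [0, 0, 0], [0, 0, 0], [0, 0, 0], [0, 0, 0], [0, 0, 0], [0, 0, 0]], "claw": [60, 60, 60, 60, 60, 60, 60, 60, 60, 60]}}

```text
t: 60.88
position: [0.4299, -0.1071, 0.2386]
tool_rot: [-2.093, -2.343, 0.0]
force: [0.2, 0.7, -0.3]
width: 0.0513
```

```bash
python3 - <<'E'
from h import *
st(); im=snap('wrist','w37.png'); np.savez('im_w33.npz',**im)
s=snap('scene','s37.png');t=snap('top','t37.png')
W=cloud(s);hsv=cv2.cvtColor(s['pixels'],cv2.COLOR_RGB2HSV).astype(int);H,S,V=[hsv[...,k] for k in range(3)]
X,Y,Z=[W[...,k] for k in range(3)]
m=(abs(X-.647)<.03)&(Y>0)&(Y<.06)&(Z>.125)&((H<5)|(H>172))&(S>120)&(V>90)
print('pin',m.sum(),W[m].mean(0))
E
python3 mal.py
```

```text
t 60.88 p [ 0.4299 -0.1071  0.2386] ty [ 0.994  0.112 -0.   ] tz [-0.  0. -1.] F [ 0.2  0.7 -0.3] w 0.0513 q [-0.42 -0.13  1.71 -0.    1.57 -0.53]
pin 5 [0.648665   0.03048625 0.14039439]
2596 [-0.11578969  0.43334458] [[0.4188, -0.0491, 0.0506], [0.4331, 0.0032, 0.0532], [0.4476, 0.0491, 0.0551]]
-0.05 [0.4287 0.4487] 0.0529 96
-0.03 [0.4265 0.4473] 0.0531 192
-0.01 [0.4242 0.4457] 0.0531 207
0.01 [0.4219 0.4428] 0.0533 210
0.03 [0.4194 0.4399] 0.0531 221Traceback (most recent call last):
  File "mal.py", line 10, in <module>
    w=(abs(X-.44)<.06)&(Y<.14)&(Y>0)&(Z>.063)&(Z<.085);p=W[w];print('head',len(p),np.percentile(p,[1,50,99],axis=0).round(4).tolist())
                                                                                  ~~~~~~~~~~~~~^^^^^^^^^^^^^^^^^^^^
    return _quantile_unchecked(
        a, q, axis, out, overwrite_input, method, keepdims, weights)
    return _ureduce(a,
                    func=_quantile_ureduce_func,
    ...<5 lines>...
                    overwrite_input=overwrite_input,
                    method=method)
    r = func(a, **kwargs)
    result = _quantile(arr,
                       quantiles=q,
    ...<2 lines>...
                       out=out,
                       weights=wgt)
    slices_having_nans = np.isnan(arr[-1, ...])
                                  ~~~^^^^^^^^^
IndexError: index -1 is out of bounds for axis 0 with size 0
```

View pics/s37.png

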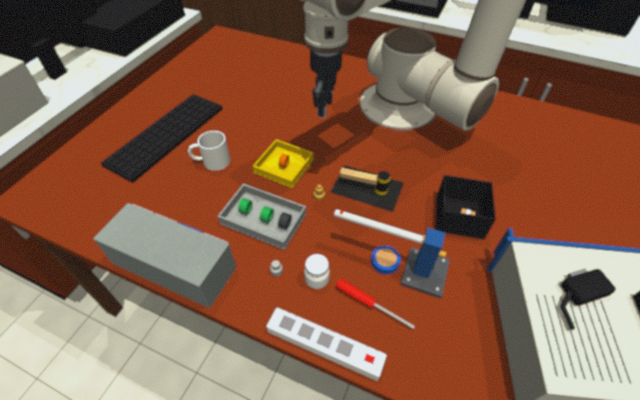

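View pics/w37.png

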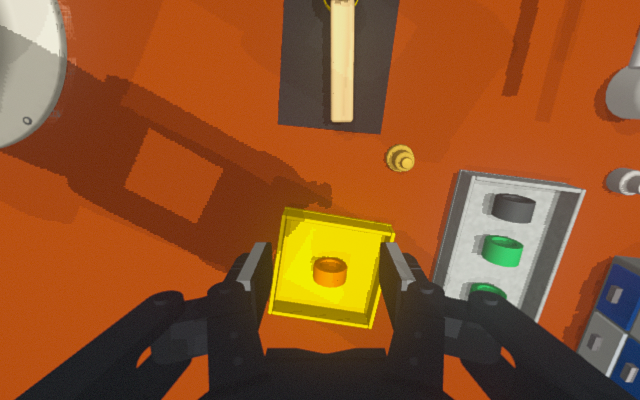

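View pics/t37.png

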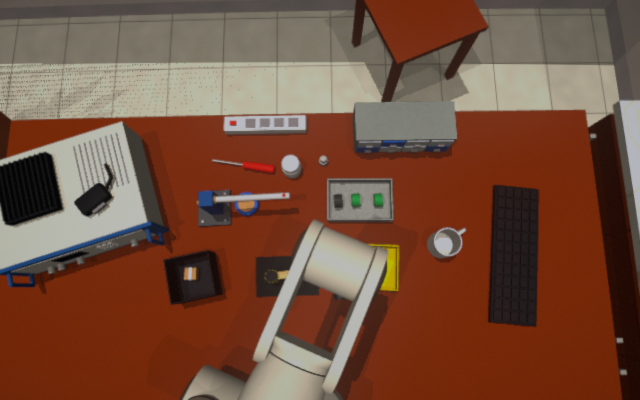

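```bash
python3 -c "
from plant import robot
print(robot.close_job())"
```

```text
the job is handed in; nothing more can be done
None
```

The bar is stripped and the job was handed in at about 61 s; no verdict was given.

- **Block:** the one packing block in the tray is in the black bin.
- **Pin:** I pressed it home with the mallet face, with no gripper contact. The wrist force reached about 15 N, beyond the 8.5 N it needs to reach home. Its top last measured 0.1404 m, and home is 0.140 m. The cameras are only good to about 2 mm, and the limit for "home" is 2.5 mm above that. After the pressing, nothing touched the pin: the collar and cores went over it with no force to speak of.
- **Collar and cores:** the collar is in the yellow dish. All three cores present, two green and one dark, are standing in the grey tray.
- **Mallet:** I put it back on its mat, but it was later knocked over, leaning with its handle tip on the desk. I picked it up again and stood it on the mat. The handle last measured level over its length, about 53 mm up, with its tip inside the mat's edge.

In the last scene and top views the bar is empty and the bystanders look to be where they were, judged by eye.

Two checks were incomplete. My last script failed on the mallet head because the head was outside the wrist view, so the final upright reading rests on the handle heights and the scene picture. The last pin reading came from only 5 pixels in the scene camera, but it agrees with the earlier wrist readings (0.1404 to 0.1406 m).

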